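# Find and mark the balance point of a film loader tube

### The arm

A 7-joint arm with a two-finger parallel gripper is mounted at the origin on the work surface. World frame = base frame: x ahead of the robot, y to its left, z up, the work surface at z = 0. Lengths are in m, angles in rad, forces in N, time in s.
With the tool pointing down it reaches from about 0.425 to 0.875 m from the base axis. Payload 4.7 kg.
Tool frame: the origin (TCP) lies midway between the tips of the shut fingers; the grasp point (between the pads) lies 19 mm behind it; z points along the fingers, y is the direction in which the jaws open and shut (so a half turn about z gives the same grasp; the last joint's range is limited). The gripper opens to 87 mm and grips with 3 to 60 N. Pads are 19 mm wide; open, the fingers measure 117 mm over their backs; the gripper's body (75 mm by 190 mm) begins 51 mm behind the grasp point.
Start: joints at [1.185, 0.321, -0.07, 1.45, 0.023, 1.371, -0.057], TCP at [0.253, -0.599, 0.223] pointing down, gripper open.
Joint ranges: [-2.86, 2.86], [-0.3, 2.09], [-1.38, 1.24], [0.06, 2.45], [-1.56, 4.7], [0.09, 2.05], [-2.69, 2.69]. Speed limits (rad/s): [2.57, 2.57, 3.14, 3.14, 3.14, 3.14, 3.14].

### API

Orientations are given as a rotation vector (axis times angle).
In Python, from bench import ctrl, optics gives the robot as it stands. The module is installed in compiled form; this text tells all that it offers.
- The arm moves only by the tool step_arm, never from a script. Its argument "deltas" is a list of rows, each a list of 7 numbers: the turn, a rotation vector about the tool's x, y, z in degrees, then the shift along the tool's x, y, z in mm, then the finger opening in mm, from 0 to 87. A call has exactly 8 rows; each row is the pose to reach, as a shift and turn from the pose commanded when the call began, along the tool's axes at that moment; what a row does not reach only later rows make up. A row lasts 1/8 s, in which the tool goes at most 62.5 mm and 10.7 degrees, less where a joint would pass 70% of its speed; a pose out of reach is approached as far as the arm can. A call with a gripper value outside its range is refused whole. The fingers move at their own pace and stop on an object; "newtons" is the grip in N (left out, the last holds). Time passes only in rows, so rows that repeat a pose let the fingers close, or fill a call up. It gives the time, the measured TCP pose, the force and the opening at its end, in the units of the state.
- ctrl.get_state(): the state, without advancing time (a new reading comes with each control period).
- optics.get_image(name): name is "scene" or "side" or "wrist"; returns the picture (420x560x3 uint8, red, green, blue); there is no depth.
- optics.get_calibration(name): a dict with "K" (3x3 intrinsics, pixels), "R" (3x3) and "t" (3): a world point X has camera coordinates R X + t. Camera axes: x right, y down, z forward; pixel columns grow to the right and rows downward; lengths in m; the calibration is good to about 2 mm. A picture is of the moment at which its call begins: read the wrist's pose just before it. get_calibration takes no time and is no camera call; for the wrist camera it gives the pose at the moment of the call.
- ctrl.close_job(): hands the job in, once; it reports no verdict.
The state is a dict: "time": time; "joint_positions": joint angles; "qd": joint speeds; "joint_torque": joint torques, N m; "position": TCP position; "tool_rot": TCP orientation; "ft_force": force on the tool from outside, world axes, zero at the start; "torque": the same for the moment, N m; "grip_width": opening from 0.0 (shut) to 1.0 (fully open).
Only numpy, scipy, OpenCV 4.12 (cv2) and the standard library are available. Lean on these libraries where they do the work, as an engineer would, in place of code of your own. Each camera call takes 0.05 s, during which the arm holds its last target.

### The job

With gentle nudges on its ends (do not grip, lift or shove it), slide the red loader tube along the knife edge until it balances there level by itself. Then mark the balance point: take the yellow spring clip by its fin, set it astride the tube right above the knife edge and press it fully home until you feel a firm stop (about 10 N, no more than 20), then let go so that the tube stays balanced. Leave the other things where they are.

Things in the scene. Friction and masses are not known exactly. Their poses are not given: they have to be found in the camera images.
- stand: Fixed balance stand: wooden base 230 x 80 x 12 mm with a steel knife edge across its middle. Origin: centre of the underside, on the table, straight below the knife edge; x along the stand (as the tube lies), y along the knife edge, z up. Polished: friction against the tube about 0.25. At the start the tube lies 35 to 50 mm off centre towards -x and leans down towards -x.
- knife (a point): Middle of the top of the knife edge, 45 mm above the table; axes as the stand's. The top is a flat 10 mm wide (x) and 50 mm long (y); the tube balances, level, when its balance point is within 5 mm of this point along x.
- fork_a (a point): Outer top edge of the rubber catch block at the stand's -x side (88 mm from the knife edge; block 16 mm long, its top 41 mm above the table, 4 mm below the knife edge). Two cheeks 5 mm thick, rising to 60 mm above the table, guide the tube with 1.5 mm play each side. An unbalanced tube leans on one of the two blocks, about 0.05 rad off level.
- fork_b (a point): The same point of the other catch block, at the stand's +x side.
- tube: Red square-section loader tube with black ends lying on the knife edge, 280 mm long over its end bosses, 24 mm wide and high, 0.55 to 0.65 kg. Origin: centre of the underside; x along it, as the stand's x at the start; z up. A fixed core hidden inside puts its balance point anywhere up to 20 mm to either side of its middle. Bears 12 N from the fingers, 28 N against the stand.
- boss_a (a point): Tip of the round, slippery boss (friction about 0.05) at the tube's -x end, where it is nudged towards +x: ball of 7 mm radius, 6 mm proud of the body, 7 mm above the underside. Nudging takes 1 to 3 N. While pushed, the tube may level or tip some millimetres too early or late: judge it when it is not touched.
- boss_b (a point): Tip of the same boss at the tube's +x end.
- park: Fixed wooden parking block 60 x 70 x 28 mm on which the clip stands at the start. Origin: centre of the underside.
- clip: Yellow marking clip, 50 g, 55 mm high. Origin: centre of its underside. x: its 20 mm length, which goes along the tube (either way round); y: across the tube. From below: two spring legs (z 0 to 20 mm), lips flaring over the lowest 8 mm to a mouth of about 32 mm, gap 22.4 mm, springing open to 24 mm on the tube; a roof plate 40 mm (y) x 5 mm; a fin for gripping, z 25 to 55 mm.
- clip_roof (a point): Centre of the underside of the clip's roof, 20 mm above the clip's origin; fully home it lies on the tube's top. It takes about 3 to 7 N to push the lips over the tube's top edges, then 1 or 2 N to slide down until the roof lands; its weight alone does not seat it.
- clip_fin (a point): Point on the axis of the clip's fin, 47 mm above the clip's origin, 8 mm below the fin's top. The fin is 12 mm thick (clip x: grip across this) and 24 mm wide (clip y).
- roller: Bystander: rubber roller 80 mm wide with a wooden handle, 180 mm long, lying on the table. Origin: on the table between handle and roller.
- ashtray: Bystander: smoky glass ashtray, 110 mm across, 32 mm high, with three brass washers in it. Origin: centre of its underside.
- canister: Bystander: black film canister, 32 mm across, 50 mm high. Origin: centre of its underside.
- loupe: Bystander: black loupe, 42 mm across, 34 mm high. Origin: centre of its underside.
Mind the look-alikes: they are no part of the job. What is meant by the clip is not black or purple, and is the smaller of those in its own colour.

How it is judged:
By the outcome, as a careful person would: the job done as asked, in the order asked, and still so for the second after the job is handed in, with the robot touching nothing.
It also fails if it takes over 72 s, if anything falls off the work surface, if the arm or the gripper's body presses on something with over 40 N, if the wrist force passes 120 N, or if a joint passes its speed limit or range.

## Working session

There is one attempt and no reset: what is moved stays moved. The work goes in short steps, Python scripts to look and compute and a tool call to move; the robot and the scene stay as the last step left them, time stands still between calls to the robot, and variables do not carry over. Pictures are saved under pics/ and viewed, and the job is handed in when it is done.

Besides the shell and the picture viewer there is one more tool, called after "Emit:" as a command line: name --pt "numbers of a row" for each row, then --argument value for the rest. step_arm: Moves the arm, as the interface text tells. Its arguments: {"type":"object","properties":{"deltas":{"type":"array"},"newtons":{"type":"number"}},"required":["deltas"]}

```bash
mkdir -p pics; cat > h.py <<'E'
import numpy as np, cv2, json
from bench import ctrl, optics
def shot(n,f):
    im=optics.get_image(n); cv2.imwrite('pics/'+f,im[:,:,::-1]); return im
def ray(c,u,v):
    K,R,t=[np.array(c[k],float) for k in 'KRt']
    d=R.T@np.linalg.solve(K,[u,v,1.]); o=-R.T@t; return o,d/np.linalg.norm(d)
def onz(c,u,v,z):
    o,d=ray(c,u,v); return o+d*(z-o[2])/d[2]
def tri(l):
    A=np.zeros((3,3));b=np.zeros(3)
    rs=[ray(*x) for x in l]
    for o,d in rs:
        P=np.eye(3)-np.outer(d,d);A+=P;b+=P@o
    X=np.linalg.solve(A,b); return X,[np.linalg.norm(np.cross(X-o,d)) for o,d in rs]
def proj(c,X):
    K,R,t=[np.array(c[k],float) for k in 'KRt']
    p=K@(R@np.asarray(X,float)+t); return p[:2]/p[2]
def crop(im,x0,y0,x1,y1,s,f):
    cv2.imwrite('pics/'+f,cv2.resize(im[y0:y1,x0:x1,::-1],None,fx=s,fy=s,interpolation=cv2.INTER_CUBIC))
E
python3 - <<'E'
from h import *
s=ctrl.get_state(); print({k:np.round(v,4).tolist() for k,v in s.items()})
for n in ['scene','side','wrist']:
    shot(n,n+'0.png'); c=optics.get_calibration(n); print(n,np.round(c['K'],1).tolist(),np.round(c['R'],3).tolist(),np.round(c['t'],3).tolist())
E
```

```text
{'time': 0.0, 'joint_positions': [1.1851, 0.3218, -0.0701, 1.4517, 0.0226, 1.3708, -0.0569], 'qd': [0.0006, -0.0008, 0.0003, 0.002, -0.0016, 0.0001, -0.0008], 'joint_torque': [-0.0004, -49.1283, -0.4042, -31.2528, -0.0638, 0.0434, 0.0002], 'position': [0.2527, -0.5982, 0.2215], 'tool_rot': [-3.0772, -0.6235, 0.0008], 'ft_force': [0.4626, -0.1652, 0.6961], 'torque': [-0.0159, 0.0065, -0.0143], 'grip_width': 1.0009}
scene [[396.0, 0.0, 280.0], [0.0, 396.0, 206.5], [0.0, 0.0, 1.0]] [[0.305, 0.952, -0.019], [0.624, -0.215, -0.751], [-0.719, 0.217, -0.66]] [-0.165, -0.278, 1.202]
side [[511.6, 0.0, 279.2], [0.0, 511.6, 202.0], [0.0, 0.0, 1.0]] [[-0.721, -0.693, -0.019], [-0.522, 0.561, -0.643], [0.456, -0.454, -0.766]] [0.425, 0.345, 0.764]
wrist [[358.3, 0.0, 273.7], [0.0, 358.3, 205.1], [0.0, 0.0, 1.0]] [[0.388, -0.922, -0.002], [-0.877, -0.37, 0.306], [-0.282, -0.117, -0.952]] [-0.649, -0.037, 0.394]
```

View pics/scene0.png

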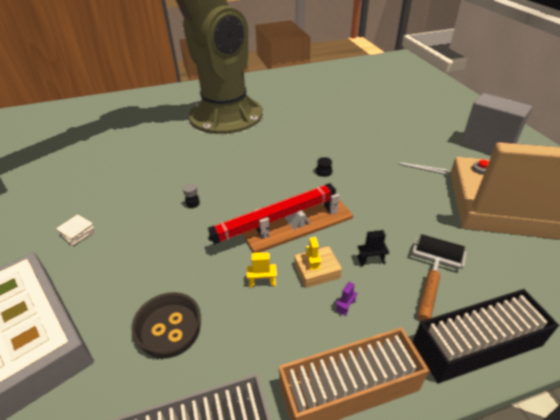

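View pics/side0.png

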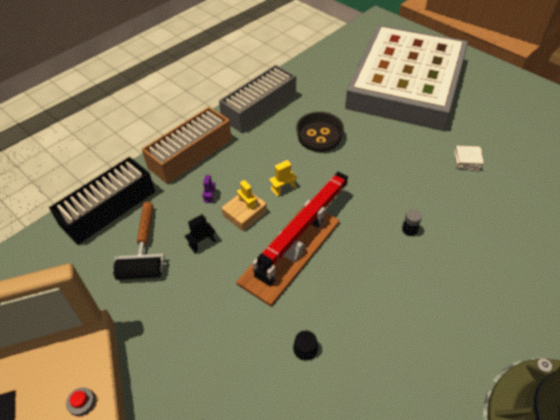

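View pics/wrist0.png

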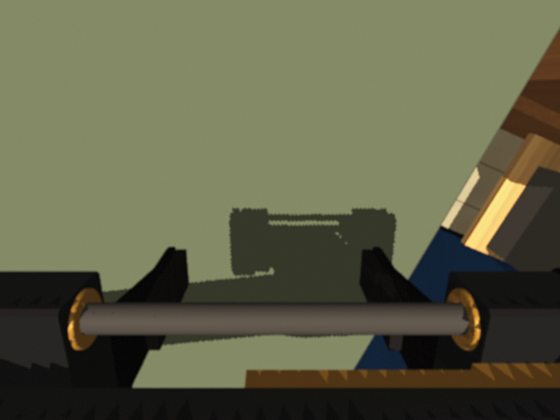

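```bash
python3 - <<'E'
from h import *
a=cv2.imread('pics/scene0.png')[:,:,::-1]; crop(a,195,150,395,320,4,'c1.png')
a=cv2.imread('pics/side0.png')[:,:,::-1]; crop(a,180,150,360,310,4,'c2.png')
E
```

```text
(no output)
```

View pics/c1.png

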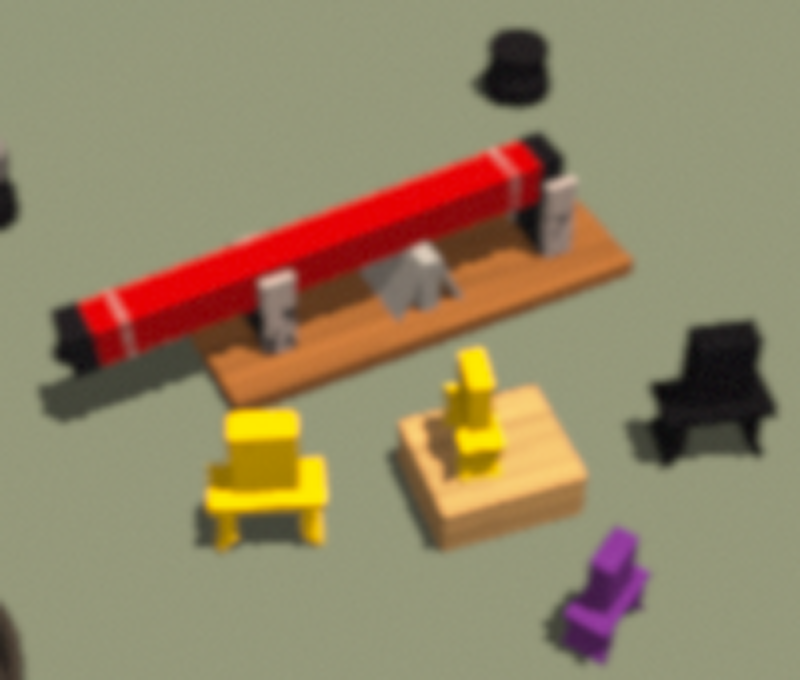

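View pics/c2.png

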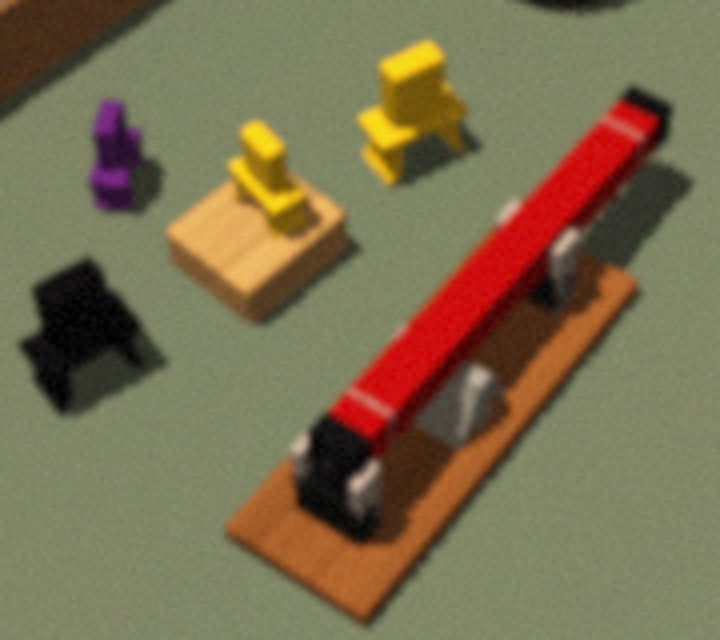

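The scene picture shows four clip-like things: a yellow one on the wooden block (314,255), a larger yellow one on the table (262,268), a black one (373,247) and a purple one (347,297). The yellow clip on the block at (314,255) is the one meant, being the smaller of the two yellows. The tube's -x end is the left one in the scene picture, at (213,233), and it is leaning down there.

```bash
python3 - <<'E'
from h import *
S=optics.get_calibration('scene');D=optics.get_calibration('side')
from scipy.spatial.transform import Rotation as Ro
P=[(254.3,251.3),(353,216.3),(341.8,201.8)]
for p in P: print('sc base',onz(S,*p,0.0).round(3),onz(S,*p,.012).round(3))
for p in [(271.3,305),(237,282),(339.3,221.3)]: print('sd base',onz(D,*p,0.0).round(3),onz(D,*p,.012).round(3))
# knife top visible end: scene crop (427,248)  ; side crop (485,372)
print('boss/ends', tri([(S,195+70/4,150+322/4),(D,180+655/4,150+110/4)]))
print('clip fin top',tri([(S,195+475/4,150+352/4),(D,180+262/4,150+130/4)]))
print('park top corners',tri([(S,195+447/4,150+520/4),(D,180+167/4,150+235/4)]))
for n,pt in [('canister',(192,203)),('loupe',(324,172)),('ash',(167,325)),('bigclip',(262,284)),('black',(373,263)),('purple',(345,312)),('roller',(440,245)),('rolend',(427,315)),('rack',(285,380)),('r2',(420,350))]: print(n,onz(S,*pt,0).round(3))
s=ctrl.get_state();print(Ro.from_rotvec(s['tool_rot']).as_matrix().round(3))
w=optics.get_calibration('wrist');R=np.array(w['R']);print('cam pos',(-R.T@w['t']).round(3),'fwd',R[2])
E
```

```text
sc base [ 0.566 -0.062  0.   ] [ 0.577 -0.064  0.012]
sc base [0.537 0.166 0.   ] [0.548 0.159 0.012]
sc base [0.485 0.163 0.   ] [0.498 0.156 0.012]
sd base [0.467 0.147 0.   ] [0.462 0.152 0.012]
sd base [0.546 0.157 0.   ] [0.54  0.161 0.012]
sd base [ 0.499 -0.081  0.   ] [ 0.494 -0.073  0.012]
boss/ends (array([ 0.53898628, -0.13414903,  0.05621907]), [np.float64(0.0019410719387768765), np.float64(0.0019410719387768585)])
clip fin top (array([0.65014598, 0.02740521, 0.08970907]), [np.float64(0.0003026637858443102), np.float64(0.0003026637858444005)])
park top corners (array([0.68292464, 0.03445983, 0.00256628]), [np.float64(0.028145142977231526), np.float64(0.028145142977231558)])
canister [ 0.379 -0.157  0.   ]
loupe [0.368 0.169 0.   ]
ash [ 0.679 -0.242  0.   ]
bigclip [ 0.648 -0.069  0.   ]
black [0.668 0.145 0.   ]
purple [0.75  0.049 0.   ]
roller [0.669 0.292 0.   ]
rolend [0.799 0.177 0.   ]
rack [ 0.829 -0.085  0.   ]
r2 [0.85  0.131 0.   ]
[[ 0.921  0.389 -0.001]
 [ 0.389 -0.921  0.001]
 [-0.    -0.001 -1.   ]]
cam pos [ 0.331 -0.565  0.385] fwd [-0.28234589 -0.1172939  -0.95211498]
```

Emit:
step_arm --pt "0 0 1 40 -32 -8 0" --pt "0 0 2 80 -64 -16 0" --pt "0 0 3 120 -96 -24 0" --pt "0 0 4 160 -128 -32 0" --pt "0 0 5 200 -160 -40 0" --pt "0 0 6 235 -192 -48 0" --pt "0 0 7 265 -224 -56 0" --pt "0 0 8 290 -256 -64 0" --newtons 20

```text
time: 1.15
position: [0.4209, -0.2482, 0.2866]
tool_rot: [-3.115, -0.408, 0.0]
ft_force: [0.6, -0.8, 0.2]
grip_width: 0.172
```

```bash
cat >> h.py <<'E'
from scipy.spatial.transform import Rotation as Ro
def goto(p,yaw=None):
    "tool deltas to reach world p with tool down and yaw(deg)"
    s=ctrl.get_state(); M=Ro.from_rotvec(s['tool_rot']).as_matrix()
    print('t',round(s['time'],2),'pos',np.round(s['position'],4),'yaw',round(np.degrees(np.arctan2(M[1,0],M[0,0])),2),'F',np.round(s['ft_force'],2),'q',np.round(s['joint_positions'],2),'g',round(float(s['grip_width']),3))
    if p is not None: print('shift mm',(M.T@(np.array(p)-s['position'])*1000).round(1))
    if yaw is not None:
        y=np.radians(yaw);T=np.array([[np.cos(y),np.sin(y),0],[np.sin(y),-np.cos(y),0],[0,0,-1]])
        print('turn deg',np.degrees(Ro.from_matrix(M.T@T).as_rotvec()).round(2))
E
python3 -c "
from h import *
goto([0.48,0.03,0.30],7.5)"
```

```text
t 1.15 pos [ 0.4209 -0.2482  0.2866] yaw 14.93 F [ 0.64 -0.77  0.15] q [ 0.83 -0.04 -0.34  1.73 -0.01  1.45 -0.82] g 0.172
shift mm [ 128.8 -253.6  -13.4]
turn deg [-0.01  0.01  7.43]
```

Emit:
step_arm --pt "0 0 1.5 25 -45 -3 0" --pt "0 0 3 50 -90 -6 0" --pt "0 0 4.5 75 -135 -9 0" --pt "0 0 6 100 -180 -12 0" --pt "0 0 7.5 120 -220 -14 0" --pt "0 0 7.5 129 -253 -14 0" --pt "0 0 7.5 129 -253 -14 0" --pt "0 0 7.5 129 -253 -14 0"

```text
time: 2.15
position: [0.4799, 0.0266, 0.3003]
tool_rot: [3.134, 0.202, -0.001]
ft_force: [0.5, -0.7, 0.3]
grip_width: 0.009
```

```bash
python3 -c "
from h import *
goto(None)
np.save('w1.npy',optics.get_calibration('wrist'),allow_pickle=True)
im=shot('wrist','w1.png'); 
cv2.imwrite('pics/w1b.png',cv2.resize(im[:,:,::-1],None,fx=1.4,fy=1.4,interpolation=cv2.INTER_CUBIC))
goto(None)"
```

```text
t 2.15 pos [0.4799 0.0266 0.3003] yaw 7.36 F [ 0.48 -0.71  0.34] q [ 0.58 -0.06 -0.65  1.71 -0.03  1.48 -1.51] g 0.009
t 2.2 pos [0.48   0.0262 0.3003] yaw 7.3 F [ 0.17 -0.76  0.34] q [ 0.58 -0.06 -0.65  1.71 -0.03  1.48 -1.51] g 0.006
```

View pics/w1b.png

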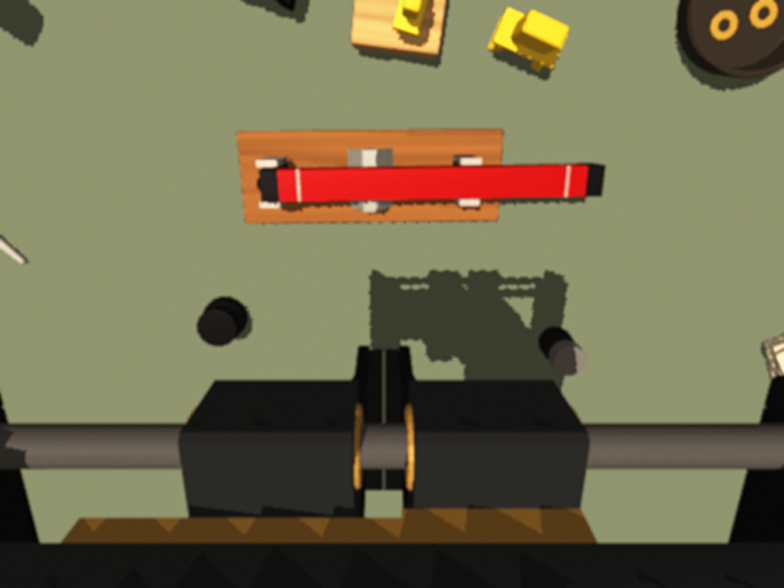

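```bash
python3 - <<'E'
from h import *
a=cv2.imread('pics/w1.png')[:,:,::-1]
crop(a,160,80,440,165,2.85,'c3.png'); crop(a,240,0,420,60,4.4,'c4.png')
w=np.load('w1.npy',allow_pickle=True).item()
hsv=cv2.cvtColor(a,cv2.COLOR_RGB2HSV)
red=((hsv[...,0]<4)|(hsv[...,0]>176))&(hsv[...,1]>200)&(hsv[...,2]>100)
c=max(cv2.findContours(red.astype(np.uint8),0,1)[0],key=cv2.contourArea); print(cv2.minAreaRect(c),cv2.boundingRect(c))
E
```

```text
((309.10333251953125, 130.0814208984375), (23.607067108154297, 188.20848083496094), 88.93909454345703) (215, 118, 189, 26)
```

View pics/c3.png

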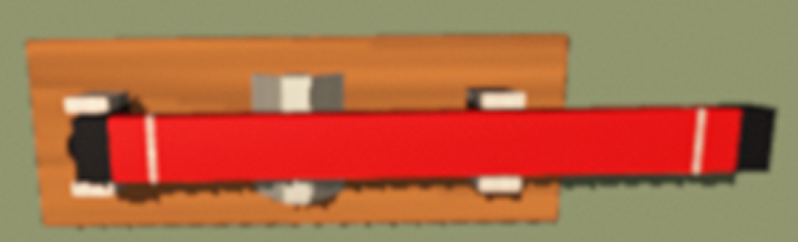

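View pics/c4.png

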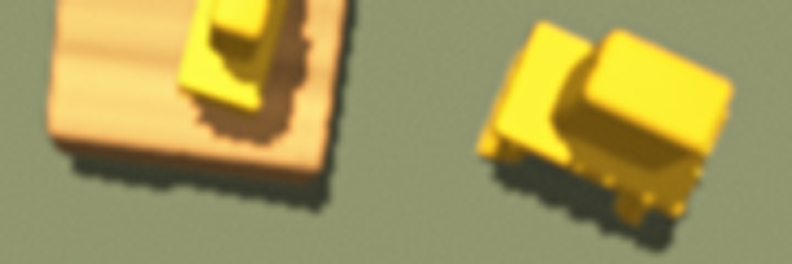

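```bash
python3 - <<'E'
from h import *
w=np.load('w1.npy',allow_pickle=True).item()
f=lambda x,y:(160+x/2.85-.3,80+y/2.85-.3)
B=[onz(w,*f(*p),.012) for p in [(27,40),(568,37),(557,220),(43,225)]]
print('base',np.round(B,4).tolist(),'ctr',np.mean(B,0).round(4))
print('len',[round(np.linalg.norm(B[i]-B[(i+1)%4]),4) for i in range(4)])
Kp=[onz(w,*f(*p),.045) for p in [(295.5,75),(297,203)]];print('knife',np.round(Kp,4).tolist(),np.mean(Kp,0).round(4),np.linalg.norm(Kp[0]-Kp[1]))
C=[onz(w,*f(*p),.060) for p in [(86,104),(93,190),(501,100),(500,185)]];print('cheeks',np.round(C,4).tolist(),np.mean(C,0).round(4))
m1,m2=(C[0]+C[1])/2,(C[2]+C[3])/2; d=m1-m2; print('ang x',np.degrees(np.arctan2(d[1],d[0])),np.linalg.norm(d))
for a,b in [(B[1],B[0]),(B[2],B[3])]: d=b-a;print(np.degrees(np.arctan2(d[1],d[0])))
d=Kp[0]-Kp[1];print('knife dir',np.degrees(np.arctan2(d[1],d[0])))
for z,p in [(.0745,(107,150)),(.062,(740,140)),(.05,(67,147)),(.044,(776,140))]: print(onz(w,*f(*p),z).round(4))
E
```

```text
base [[0.5435, 0.1617, 0.012], [0.5736, -0.0646, 0.012], [0.4966, -0.0752, 0.012], [0.4654, 0.1516, 0.012]] ctr [0.5198 0.0434 0.012 ]
len [np.float64(0.2283), np.float64(0.0777), np.float64(0.229), np.float64(0.0787)]
knife [[0.5452, 0.0469, 0.045], [0.4949, 0.0403, 0.045]] [0.52   0.0436 0.045 ] 0.050686618561862455
cheeks [[0.5249, 0.1252, 0.06], [0.4923, 0.1206, 0.06], [0.5467, -0.0328, 0.06], [0.5146, -0.0382, 0.06]] [0.5196 0.0437 0.06  ]
ang x 97.90775142188335 0.1598947413546292
97.59550417880526
97.84670391335587
knife dir 7.481516472917284
[0.5105 0.1133 0.0745]
[ 0.5437 -0.1268  0.062 ]
[0.5063 0.1339 0.05  ]
[ 0.5446 -0.1486  0.044 ]
```

```bash
python3 -c "
from h import *
goto([0.5524,-0.194,0.032],7.8)"
```

```text
t 2.2 pos [0.48   0.0262 0.3003] yaw 7.3 F [ 0.17 -0.76  0.34] q [ 0.58 -0.06 -0.65  1.71 -0.03  1.48 -1.51] g 0.006
shift mm [ 44.  227.4 268.4]
turn deg [ 0.03  0.03 -0.5 ]
```

Emit:
step_arm --pt "0 0 0 10 55 15 0" --pt "0 0 0 20 110 35 0" --pt "0 0 -0.5 30 165 65 0" --pt "0 0 -0.5 40 210 105 0" --pt "0 0 -0.5 44 228 155 0" --pt "0 0 -0.5 44 228 210 0" --pt "0 0 -0.5 44 228 255 0" --pt "0 0 -0.5 44 228 268 0"

```text
time: 3.2
position: [0.5499, -0.1938, 0.029]
tool_rot: [-3.132, -0.213, 0.01]
ft_force: [0.2, 0.3, 0.2]
grip_width: 0.006
```

```bash
cat >> h.py <<'E'
SX=np.array([-.1355,.9908,0]);SY=np.array([-.9908,-.1355,0]);KN=np.array([.5198,.0436,0])
def st(X): d=np.asarray(X)-KN; return np.array([d@SX,d@SY,d[2]]).round(4)
def fromst(s,y,z): return KN+s*SX+y*SY+np.array([0,0,z])
E
python3 -c "
from h import *
goto(fromst(-.24,0,.032),7.8); print(st(ctrl.get_state()['position']))
print(optics.get_calibration('wrist')['t'])
a=shot('side','sd1.png');crop(a,220,150,400,310,4,'c5.png')
a=shot('scene','sc1.png');crop(a,180,130,380,280,4,'c6.png')
"
```

```text
t 3.2 pos [ 0.5499 -0.1938  0.029 ] yaw 7.78 F [0.19 0.32 0.16] q [ 0.69  0.4  -0.47  1.8   0.21  1.   -1.3 ] g 0.006
shift mm [ 2.4  0.8 -3. ]
turn deg [-0.15  0.34 -0.03]
[-0.2392  0.0024  0.029 ]
[-0.26531715  0.51452281  0.37109761]
```

View pics/c5.png

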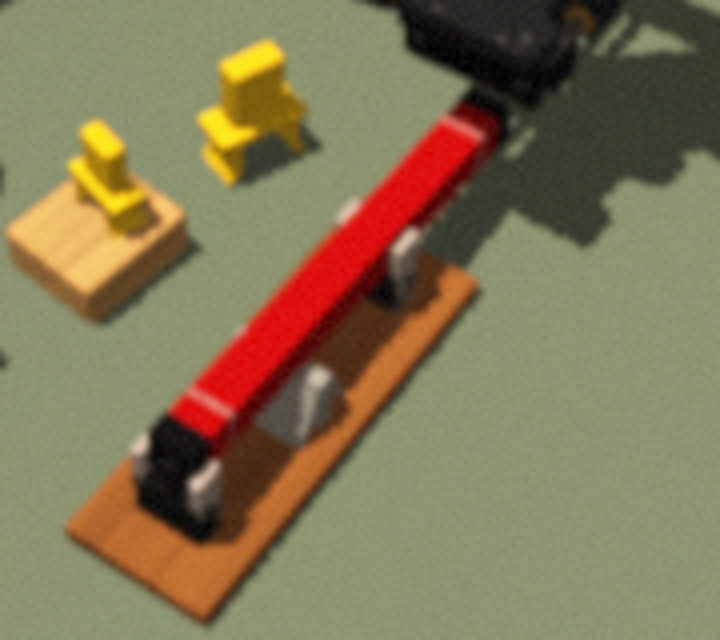

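View pics/c6.png

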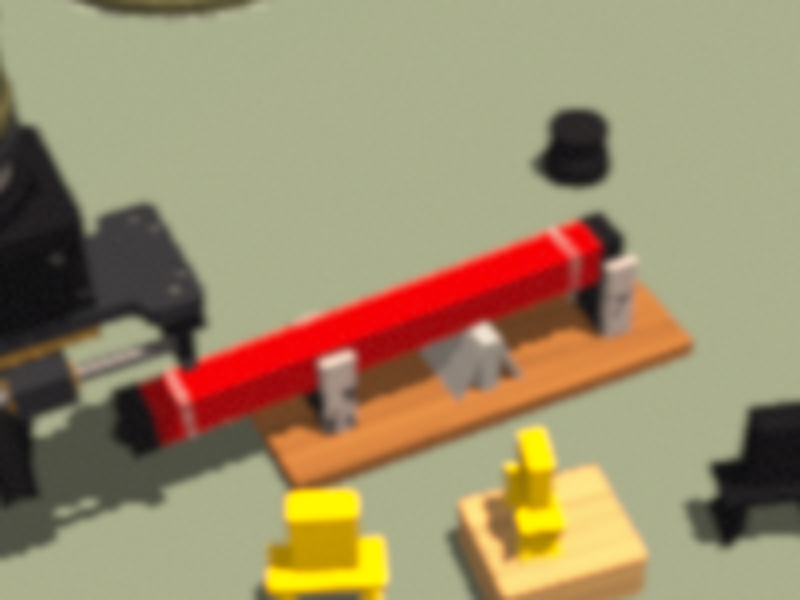

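```bash
cat >> h.py <<'E'
def edge(im,axis):
    a=im.astype(float); sig=cv2.GaussianBlur(a[...,0]-np.maximum(a[...,1],a[...,2]),(3,3),0)
    # keep only biggest red blob
    m=(sig>70).astype(np.uint8); n,l,stt,_=cv2.connectedComponentsWithStats(m); k=1+np.argmax(stt[1:,4]); x,y,w,h,_=stt[k]
    pts=[]
    if axis==0: # min row per column
        for u in range(x+3,x+w-3):
            r=np.where(l[:,u]==k)[0]
            if len(r)<5: continue
            v=r[0]; p=sig[v-1,u]; q=sig[v,u]; pts.append((u,v-(q-70)/(q-p)))
    else:
        for v in range(y+3,y+h-3):
            r=np.where(l[v]==k)[0]
            if len(r)<5: continue
            u=r[0]; p=sig[v,u-1]; q=sig[v,u]; pts.append((u-(q-70)/(q-p),v))
    p=np.array(pts)
    i=np.arange(len(p)); t=p[:,axis]; s=p[:,1-axis]; keep=np.ones(len(p),bool)
    for _ in range(12):
        co=np.polyfit(t[keep],s[keep],1); r=np.abs(s-np.polyval(co,t)); keep=r<max(.35,1.5*np.median(r))
    A,B=t.min(),t.max(); f=lambda z:(z,np.polyval(co,z)) if axis==0 else (np.polyval(co,z),z)
    return f(A),f(B),keep.sum(),r[keep].std()
def tilt(tag):
    S=optics.get_calibration('scene');D=optics.get_calibration('side')
    a=shot('scene','sc_%s.png'%tag);b=shot('side','sd_%s.png'%tag)
    return tilt2(a,b)
def tilt2(a,b):
    S=optics.get_calibration('scene');D=optics.get_calibration('side')
    e1=edge(a,0);e2=edge(b,1);n=[]
    for c,e in((S,e1),(D,e2)): n.append(np.cross(ray(c,*e[0])[1],ray(c,*e[1])[1]))
    d=np.cross(*n); d/=np.linalg.norm(d); d*=np.sign(d[1])
    print('edges',np.round(e1[:2],1).tolist(),e1[2:],np.round(e2[:2],1).tolist(),e2[2:])
    print('TILT z %.4f yaw %.2f'%(d[2],np.degrees(np.arctan2(d[1],d[0]))))
    return d
E
python3 -c "
from h import *
tilt2(cv2.imread('pics/scene0.png')[:,:,::-1],cv2.imread('pics/side0.png')[:,:,::-1])
tilt2(cv2.imread('pics/sc1.png')[:,:,::-1],cv2.imread('pics/sd1.png')[:,:,::-1])
"
```

```text
edges [[217.0, 223.5], [327.0, 183.0]] (np.int64(105), np.float64(0.0466399895884475)) [[330.5, 178.0], [256.5, 257.0]] (np.int64(53), np.float64(0.09324598990767505))
TILT z 0.0499 yaw 97.88
edges [[219.0, 222.6], [327.0, 182.9]] (np.int64(93), np.float64(0.04247215919667579)) [[328.6, 180.0], [254.5, 259.0]] (np.int64(52), np.float64(0.08858061623515594))
TILT z 0.0499 yaw 97.87
```

Emit:
step_arm --pt "0 0 0 0 -10 -2 0" --pt "0 0 0 0 -18 -2 0" --pt "0 0 0 0 -24 -2 0" --pt "0 0 0 0 -28 -2 0" --pt "0 0 0 0 -32 -2 0" --pt "0 0 0 0 -36 -2 0" --pt "0 0 0 0 -40 -2 0" --pt "0 0 0 0 -43 -2 0"

```text
time: 4.3
position: [0.5472, -0.1513, 0.0346]
tool_rot: [3.133, 0.216, 0.001]
ft_force: [1.1, -3.1, 0.2]
grip_width: 0.004
```

```bash
python3 -c "
from h import *
goto(fromst(-.209,0,.032),7.8); print(st(ctrl.get_state()['position']))
tilt('n1')
a=cv2.imread('pics/sc_n1.png')[:,:,::-1];crop(a,180,130,380,280,4,'c7.png')
"
```

```text
t 4.3 pos [ 0.5472 -0.1513  0.0346] yaw 7.88 F [ 1.1  -3.09  0.2 ] q [ 0.64  0.36 -0.49  1.84  0.2   0.99 -1.37] g 0.004
shift mm [-0.8 12.2  2.7]
turn deg [ 0.1  -0.01  0.08]
[-0.1969 -0.0008  0.0346]
edges [[220.0, 222.3], [328.0, 182.5]] (np.int64(78), np.float64(0.054092448335284746)) [[319.9, 188.0], [255.1, 259.0]] (np.int64(44), np.float64(0.07168462534589123))
TILT z 0.0419 yaw 98.39
```

View pics/c7.png

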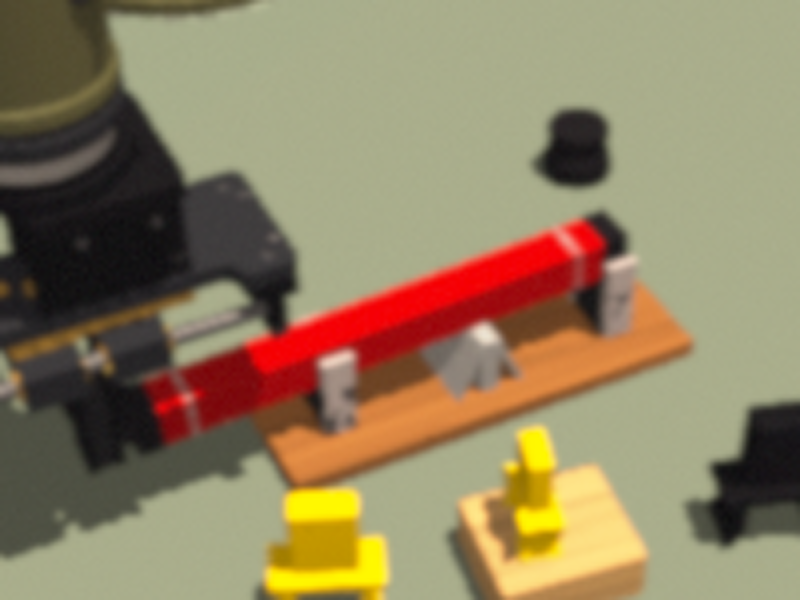

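Emit:
step_arm --pt "0 0 0 0 -2 0 0" --pt "0 0 0 0 -5 0 0" --pt "0 0 0 0 -8 0 0" --pt "0 0 0 0 -11 0 0" --pt "0 0 0 0 -14 0 0" --pt "0 0 0 0 -17 0 0" --pt "0 0 0 0 -19 0 0" --pt "0 0 0 0 -20 0 0"

```text
time: 5.4
position: [0.5444, -0.1303, 0.0345]
tool_rot: [3.134, 0.217, -0.0]
ft_force: [-0.2, -3.0, 0.6]
grip_width: 0.002
```

```bash
cat >> h.py <<'E'
def rend(im):
    "red right end along top edge line in scene -> s of the red end on plane z=.069 (approx)"
    a=im.astype(float); sig=a[...,0]-np.maximum(a[...,1],a[...,2])
    e=edge(im,0); (u0,v0),(u1,v1)=e[:2]; k=(v1-v0)/(u1-u0)
    us=np.arange(u1-15,u1+10,.25); prof=cv2.remap(sig.astype(np.float32),us.astype(np.float32)[None],(v1+k*(us-u1)+3.0).astype(np.float32)[None],1)[0]
    i=np.where(prof>90)[0][-1]; u=us[i]; v=v1+k*(u-u1)+3
    c=optics.get_calibration('scene'); print('red +x end',round(u,2),round(v,2),'s',[st(onz(c,u,v,z))[0] for z in(.069,.075)])
E
python3 -c "
from h import *
for n in ['scene0','sc1','sc_n1']: rend(cv2.imread('pics/%s.png'%n)[:,:,::-1])
goto(fromst(-.209,0,.032),7.8); print(st(ctrl.get_state()['position']))
tilt('n2')
a=cv2.imread('pics/sc_n2.png')[:,:,::-1];crop(a,180,130,380,280,4,'c8.png'); rend(a)
"
```

```text
red +x end 326.25 186.25 s [np.float64(0.0728), np.float64(0.0686)]
red +x end 326.5 186.06 s [np.float64(0.0736), np.float64(0.0694)]
red +x end 327.25 185.77 s [np.float64(0.0755), np.float64(0.0713)]
t 5.4 pos [ 0.5444 -0.1303  0.0345] yaw 7.92 F [-0.23 -3.05  0.6 ] q [ 0.62  0.34 -0.5   1.86  0.2   0.98 -1.4 ] g 0.002
shift mm [-0.9 33.4  2.5]
turn deg [0.01 0.   0.12]
[-0.1756 -0.0008  0.0345]
edges [[230.0, 218.7], [337.0, 179.1]] (np.int64(76), np.float64(0.05296000332074173)) [[313.5, 195.0], [248.6, 266.0]] (np.int64(52), np.float64(0.07869695517696233))
TILT z 0.0430 yaw 98.37
red +x end 336.0 182.51 s [np.float64(0.0974), np.float64(0.0929)]
```

View pics/c8.png

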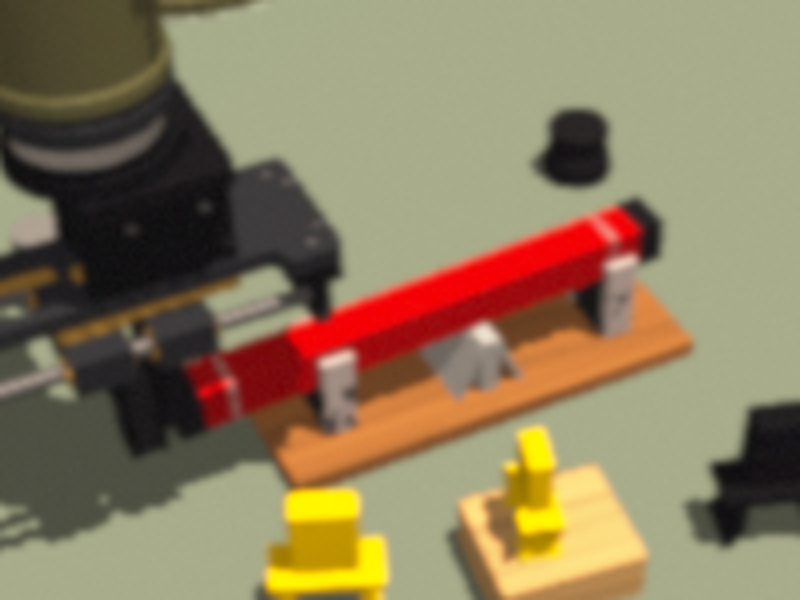

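Emit:
step_arm --pt "0 0 0 0 -1 0 0" --pt "0 0 0 0 -2 0 0" --pt "0 0 0 0 -3 0 0" --pt "0 0 0 0 -4 0 0" --pt "0 0 0 0 -5 0 0" --pt "0 0 0 0 -6 0 0" --pt "0 0 0 0 -6 0 0" --pt "0 0 0 0 -6 0 0"

```text
time: 6.5
position: [0.5435, -0.1243, 0.0345]
tool_rot: [-3.134, -0.217, 0.0]
ft_force: [0.0, -2.3, 0.5]
grip_width: 0.006
```

```bash
cat > n.py <<'E'
import sys
from h import *
goto(None); print(st(ctrl.get_state()['position']))
tilt(sys.argv[1]); rend(cv2.imread('pics/sc_%s.png'%sys.argv[1])[:,:,::-1])
E
python3 n.py n3
```

```text
t 6.5 pos [ 0.5435 -0.1243  0.0345] yaw 7.91 F [ 0.02 -2.35  0.48] q [ 0.62  0.34 -0.51  1.87  0.2   0.98 -1.41] g 0.006
[-0.1695 -0.0008  0.0345]
edges [[233.0, 217.5], [339.0, 178.4]] (np.int64(74), np.float64(0.04564692850827123)) [[311.7, 197.0], [245.0, 270.0]] (np.int64(54), np.float64(0.08105900754797137))
TILT z 0.0423 yaw 98.39
red +x end 338.5 181.59 s [np.float64(0.1037), np.float64(0.0991)]
```

Emit:
step_arm --pt "0 0 0 0 -1 0 0" --pt "0 0 0 0 -2 0 0" --pt "0 0 0 0 -3 0 0" --pt "0 0 0 0 -4 0 0" --pt "0 0 0 0 -5 0 0" --pt "0 0 0 0 -5 0 0" --pt "0 0 0 0 -5 0 0" --pt "0 0 0 0 -5 0 0"

```text
time: 7.6
position: [0.5429, -0.1193, 0.0345]
tool_rot: [-3.134, -0.217, 0.0]
ft_force: [1.3, -2.7, 0.4]
grip_width: 0.006
```

```bash
python3 n.py n4
```

```text
t 7.6 pos [ 0.5429 -0.1193  0.0345] yaw 7.91 F [ 1.27 -2.69  0.35] q [ 0.61  0.34 -0.51  1.87  0.2   0.98 -1.42] g 0.006
[-0.1645 -0.0008  0.0345]
edges [[236.0, 216.4], [341.0, 177.7]] (np.int64(76), np.float64(0.05116544279449033)) [[310.7, 198.0], [244.1, 271.0]] (np.int64(55), np.float64(0.0748383189218187))
TILT z 0.0417 yaw 98.39
red +x end 340.5 180.88 s [np.float64(0.1087), np.float64(0.1041)]
```

Emit:
step_arm --pt "0 0 0 0 -1 0 0" --pt "0 0 0 0 -2 0 0" --pt "0 0 0 0 -3 0 0" --pt "0 0 0 0 -4 0 0" --pt "0 0 0 0 -5 0 0" --pt "0 0 0 0 -5 0 0" --pt "0 0 0 0 -5 0 0" --pt "0 0 0 0 -5 0 0"

```text
time: 8.7
position: [0.5422, -0.1144, 0.0345]
tool_rot: [-3.134, -0.217, 0.0]
ft_force: [-0.2, -2.5, -0.1]
grip_width: 0.008
```

```bash
python3 n.py n5
```

```text
t 8.7 pos [ 0.5422 -0.1144  0.0345] yaw 7.91 F [-0.16 -2.52 -0.15] q [ 0.6   0.34 -0.51  1.88  0.19  0.98 -1.42] g 0.008
[-0.1596 -0.0007  0.0345]
edges [[238.0, 215.7], [343.0, 176.9]] (np.int64(75), np.float64(0.045601069027409985)) [[308.9, 200.0], [241.4, 274.0]] (np.int64(57), np.float64(0.07816711356323607))
TILT z 0.0419 yaw 98.42
red +x end 342.75 180.03 s [np.float64(0.1145), np.float64(0.1098)]
```

Emit:
step_arm --pt "0 0 0 0 -1 0 0" --pt "0 0 0 0 -2 0 0" --pt "0 0 0 0 -3 0 0" --pt "0 0 0 0 -4 0 0" --pt "0 0 0 0 -5 0 0" --pt "0 0 0 0 -5 0 0" --pt "0 0 0 0 -5 0 0" --pt "0 0 0 0 -5 0 0"

```text
time: 9.8
position: [0.5415, -0.1094, 0.0345]
tool_rot: [-3.134, -0.217, 0.0]
ft_force: [0.5, -2.0, 0.5]
grip_width: 0.008
```

```bash
python3 n.py n6
```

```text
t 9.8 pos [ 0.5415 -0.1094  0.0345] yaw 7.91 F [ 0.49 -1.95  0.51] q [ 0.6   0.33 -0.51  1.88  0.19  0.98 -1.43] g 0.008
[-0.1546 -0.0007  0.0345]
edges [[241.0, 215.9], [346.0, 175.3]] (np.int64(86), np.float64(0.19578049744498274)) [[307.0, 202.0], [239.6, 276.0]] (np.int64(58), np.float64(0.06426765190634218))
TILT z 0.0561 yaw 98.78
red +x end 344.5 178.86 s [np.float64(0.1199), np.float64(0.1152)]
```

```bash
python3 -c "
from h import *
a=cv2.imread('pics/sc_n6.png')[:,:,::-1];b=cv2.imread('pics/sd_n6.png')[:,:,::-1]
cv2.imwrite('pics/c9.png',np.hstack([cv2.resize(x,None,fx=2.9,fy=2.9,interpolation=2) for x in (a[150:280,220:355,::-1],b[170:300,215:350,::-1])]))
"
```

```text
(no output)
```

View pics/c9.png

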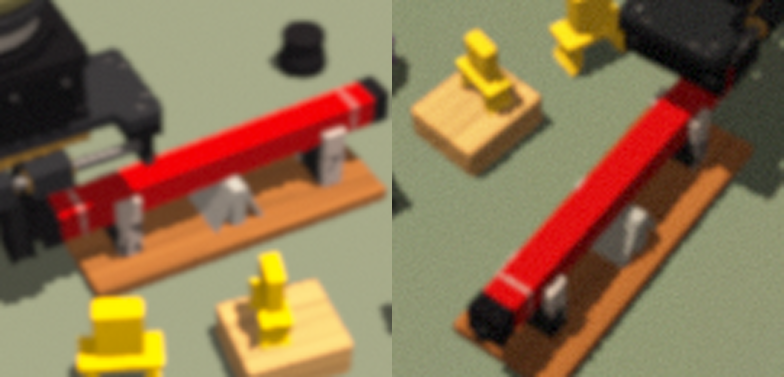

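```bash
sed -i 's/range(x+3,x+w-3)/range(x+int(w*F0),x+w-3)/; s/range(y+3,y+h-3)/range(y+int(h*F0),y+h-3)/' h.py; echo 'F0=0.42' >> h.py; python3 -c "
from h import *
for n in ['n1','n2','n4','n5','n6']: tilt2(*[cv2.imread('pics/%s_%s.png'%(k,n))[:,:,::-1] for k in('sc','sd')])
tilt2(*[cv2.imread('pics/%s1.png'%(k))[:,:,::-1] for k in('sc','sd')])
"
```

```text
edges [[265.0, 205.7], [328.0, 182.6]] (np.int64(59), np.float64(0.05034699231416836)) [[293.4, 217.0], [255.0, 259.0]] (np.int64(34), np.float64(0.0684098652434281))
TILT z 0.0404 yaw 98.33
edges [[274.0, 202.4], [337.0, 179.2]] (np.int64(60), np.float64(0.05725100785468084)) [[287.1, 224.0], [248.6, 266.0]] (np.int64(35), np.float64(0.0708283922196325))
TILT z 0.0428 yaw 98.26
edges [[280.0, 200.1], [341.0, 177.7]] (np.int64(59), np.float64(0.06384735182931123)) [[283.4, 228.0], [244.1, 271.0]] (np.int64(34), np.float64(0.07977645584645063))
TILT z 0.0412 yaw 98.33
edges [[282.0, 199.4], [343.0, 177.0]] (np.int64(58), np.float64(0.04280226177527873)) [[280.7, 231.0], [241.3, 274.0]] (np.int64(32), np.float64(0.07178605943656265))
TILT z 0.0422 yaw 98.32
edges [[285.0, 198.3], [346.0, 175.9]] (np.int64(58), np.float64(0.04891702252223063)) [[278.8, 233.0], [239.6, 276.0]] (np.int64(34), np.float64(0.08127314407730711))
TILT z 0.0404 yaw 98.40
edges [[264.0, 206.0], [327.0, 182.9]] (np.int64(58), np.float64(0.03687676568646097)) [[297.0, 213.0], [255.1, 259.0]] (np.int64(38), np.float64(0.07850072961504037))
TILT z 0.0403 yaw 98.37
```

Emit:
step_arm --pt "0 0 0 0 -1 0 0" --pt "0 0 0 0 -2 0 0" --pt "0 0 0 0 -3 0 0" --pt "0 0 0 0 -4 0 0" --pt "0 0 0 0 -5 0 0" --pt "0 0 0 0 -5 0 0" --pt "0 0 0 0 -5 0 0" --pt "0 0 0 0 -5 0 0"

```text
time: 10.9
position: [0.5408, -0.1045, 0.0345]
tool_rot: [-3.134, -0.217, 0.0]
ft_force: [0.7, -2.6, 0.3]
grip_width: 0.009
```

```bash
python3 n.py n7
```

```text
t 10.9 pos [ 0.5408 -0.1045  0.0345] yaw 7.92 F [ 0.67 -2.57  0.31] q [ 0.59  0.33 -0.52  1.88  0.19  0.98 -1.44] g 0.009
[-0.1495 -0.0007  0.0345]
edges [[286.0, 197.9], [347.0, 175.5]] (np.int64(59), np.float64(0.06661773697198342)) [[277.9, 234.0], [237.7, 278.0]] (np.int64(35), np.float64(0.07022906445661037))
TILT z 0.0414 yaw 98.32
red +x end 347.0 178.53 s [np.float64(0.1252), np.float64(0.1205)]
```

Emit:
step_arm --pt "0 0 0 0 -1 0 0" --pt "0 0 0 0 -2 0 0" --pt "0 0 0 0 -3 0 0" --pt "0 0 0 0 -4 0 0" --pt "0 0 0 0 -5 0 0" --pt "0 0 0 0 -5 0 0" --pt "0 0 0 0 -5 0 0" --pt "0 0 0 0 -5 0 0"

```text
time: 12.0
position: [0.5401, -0.0995, 0.0345]
tool_rot: [-3.134, -0.217, 0.0]
ft_force: [0.4, -3.3, 1.1]
grip_width: 0.007
```

```bash
python3 n.py n8
```

```text
t 12.0 pos [ 0.5401 -0.0995  0.0345] yaw 7.91 F [ 0.35 -3.29  1.11] q [ 0.59  0.33 -0.52  1.89  0.19  0.98 -1.45] g 0.007
[-0.1446 -0.0007  0.0345]
edges [[289.0, 196.9], [349.0, 174.7]] (np.int64(55), np.float64(0.03973182591318624)) [[276.0, 236.0], [235.9, 280.0]] (np.int64(36), np.float64(0.05432910326698741))
TILT z 0.0417 yaw 98.40
red +x end 348.75 177.83 s [np.float64(0.1299), np.float64(0.125)]
```

Emit:
step_arm --pt "0 0 0 0 -1 0 0" --pt "0 0 0 0 -2 0 0" --pt "0 0 0 0 -3 0 0" --pt "0 0 0 0 -4 0 0" --pt "0 0 0 0 -5 0 0" --pt "0 0 0 0 -5 0 0" --pt "0 0 0 0 -5 0 0" --pt "0 0 0 0 -5 0 0"

```text
time: 13.1
position: [0.5394, -0.0946, 0.0345]
tool_rot: [-3.134, -0.217, 0.0]
ft_force: [-0.1, -2.1, 0.7]
grip_width: 0.006
```

```bash
python3 n.py n9
```

```text
t 13.1 pos [ 0.5394 -0.0946  0.0345] yaw 7.92 F [-0.13 -2.1   0.68] q [ 0.58  0.32 -0.52  1.89  0.19  0.97 -1.46] g 0.006
[-0.1396 -0.0007  0.0345]
edges [[291.0, 196.1], [351.0, 174.1]] (np.int64(58), np.float64(0.06778486305486438)) [[274.2, 238.0], [233.3, 283.0]] (np.int64(37), np.float64(0.07585023990964526))
TILT z 0.0389 yaw 98.41
red +x end 350.75 177.18 s [np.float64(0.1349), np.float64(0.13)]
```

Emit:
step_arm --pt "0 0 0 0 -1 0 0" --pt "0 0 0 0 -2 0 0" --pt "0 0 0 0 -3 0 0" --pt "0 0 0 0 -4 0 0" --pt "0 0 0 0 -4 0 0" --pt "0 0 0 0 -3 0 0" --pt "0 0 0 0 0 0 0" --pt "0 0 0 0 2 0 0"

```text
time: 14.2
position: [0.5396, -0.0963, 0.0343]
tool_rot: [-3.133, -0.217, 0.001]
ft_force: [1.2, -0.0, 0.1]
grip_width: 0.004
```

```bash
python3 n.py n10
```

```text
t 14.2 pos [ 0.5396 -0.0963  0.0343] yaw 7.92 F [ 1.22 -0.04  0.08] q [ 0.58  0.33 -0.52  1.89  0.19  0.98 -1.45] g 0.004
[-0.1413 -0.0006  0.0343]
edges [[294.0, 195.0], [353.0, 178.1]] (np.int64(57), np.float64(0.04874351504675352)) [[273.2, 239.0], [233.8, 288.0]] (np.int64(27), np.float64(0.1425687152500355))
TILT z -0.0643 yaw 99.17
red +x end 353.0 181.06 s [np.float64(0.1317), np.float64(0.1268)]
```

```bash
python3 n.py n11; python3 -c "
from h import *
a=cv2.imread('pics/sc_n11.png')[:,:,::-1];b=cv2.imread('pics/sd_n11.png')[:,:,::-1]
cv2.imwrite('pics/c10.png',np.hstack([cv2.resize(x,None,fx=2.9,fy=2.9,interpolation=2) for x in (a[150:280,230:365,::-1],b[170:300,210:345,::-1])]))
"
```

```text
t 14.3 pos [ 0.5396 -0.0967  0.0344] yaw 7.89 F [-0.46 -0.35  0.69] q [ 0.58  0.33 -0.52  1.89  0.19  0.98 -1.46] g 0.006
[-0.1417 -0.0006  0.0344]
edges [[294.0, 195.0], [353.0, 178.1]] (np.int64(57), np.float64(0.04748605431183238)) [[273.2, 239.0], [233.8, 288.0]] (np.int64(27), np.float64(0.1478128814870188))
TILT z -0.0645 yaw 99.19
red +x end 353.0 181.06 s [np.float64(0.1317), np.float64(0.1268)]
```

View pics/c10.png

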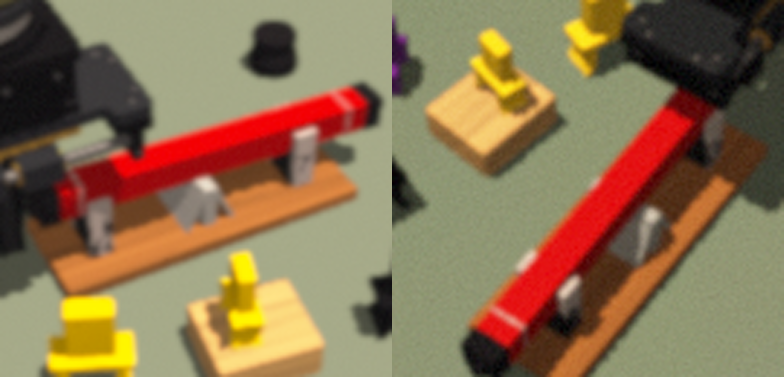

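Emit:
step_arm --pt "0 0 0 0 12 0 0" --pt "0 0 0 0 15 -30 0" --pt "0 0 0 0 15 -75 0" --pt "0 0 0 0 -10 -100 0" --pt "0 0 0 0 -65 -100 0" --pt "0 0 0 0 -125 -100 0" --pt "0 0 0 0 -185 -100 0" --pt "0 0 0 0 -245 -100 0"

```text
time: 15.4
position: [0.5062, 0.1467, 0.1349]
tool_rot: [3.134, 0.215, 0.002]
ft_force: [0.9, -0.3, 0.5]
grip_width: 0.004
```

Emit:
step_arm --pt "0 0 0 0 -60 0 0" --pt "0 0 0 0 -83 15 0" --pt "0 0 0 0 -83 50 0" --pt "0 0 0 0 -83 85 0" --pt "0 0 0 0 -83 100 0" --pt "0 0 0 0 -83 100 0" --pt "0 0 0 0 -83 100 0" --pt "0 0 0 0 -83 100 0"

```text
time: 16.4
position: [0.4957, 0.2284, 0.0359]
tool_rot: [-3.134, -0.216, -0.004]
ft_force: [0.4, 1.3, -0.1]
grip_width: 0.004
```

```bash
python3 -c "
from h import *
import h; h.F0=.03
goto(fromst(.167,0,.034),7.8); print(st(ctrl.get_state()['position']))
tilt('n12'); rend(cv2.imread('pics/sc_n12.png')[:,:,::-1])
a=cv2.imread('pics/sc_n12.png')[:,:,::-1];b=cv2.imread('pics/sd_n12.png')[:,:,::-1]
cv2.imwrite('pics/c11.png',np.hstack([cv2.resize(x,None,fx=2.5,fy=2.5,interpolation=2) for x in (a[130:290,220:380,::-1],b[170:330,190:350,::-1])]))
"
```

```text
t 16.4 pos [0.4957 0.2284 0.0359] yaw 7.89 F [ 0.39  1.31 -0.14] q [ 0.15  0.36 -0.73  1.89  0.29  0.99 -2.14] g 0.004
shift mm [-1.2 19.4  1.9]
turn deg [-0.01 -0.14  0.09]
[ 0.1864 -0.0011  0.0359]
edges [[249.0, 208.1], [353.0, 177.9]] (np.int64(65), np.float64(0.09111369004447911)) [[313.5, 193.0], [254.5, 261.0]] (np.int64(48), np.float64(0.07411574633659265))
TILT z -0.0385 yaw 97.73
red +x end 352.5 181.07 s [np.float64(0.1307), np.float64(0.1259)]
```

View pics/c11.png

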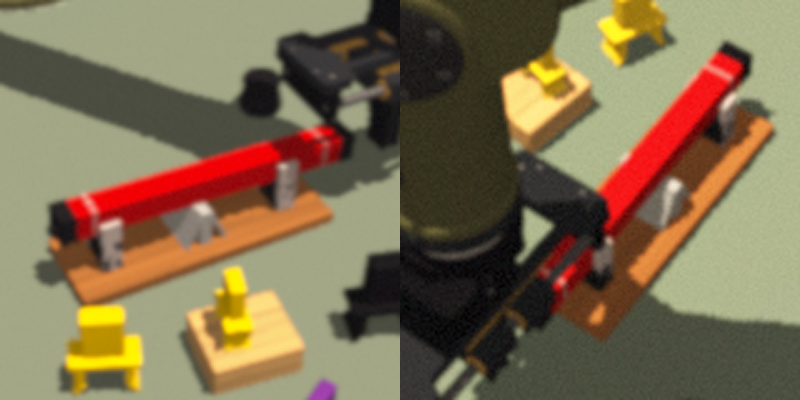

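```bash
sed -i 's/x+int(w\*F0),x+w-3/x+int(w*F0),x+int(w*F1)-3/; s/y+int(h\*F0),y+h-3/y+int(h*F0),y+int(h*F1)-3/' h.py; cat >> h.py <<'E'
F1=1.0
def one(im):
    S=optics.get_calibration('scene'); e=edge(im,0); n=np.cross(ray(S,*e[0])[1],ray(S,*e[1])[1]); print('scene-only tilt %.4f'%np.arctan(-(n@SX)/n[2]),e[2:])
E
cat > m.py <<'E'
import sys,h
from h import *
h.F0,h.F1=.03,.62
goto(None); print(st(ctrl.get_state()['position']))
tilt(sys.argv[1]); im=cv2.imread('pics/sc_%s.png'%sys.argv[1])[:,:,::-1]; one(im)
E
python3 -c "
import h;from h import *
h.F0,h.F1=.03,.62
for n in ['n12']: tilt2(*[cv2.imread('pics/%s_%s.png'%(k,n))[:,:,::-1] for k in('sc','sd')]);one(cv2.imread('pics/sc_n12.png')[:,:,::-1])
for n in ['scene0','sc1']:one(cv2.imread('pics/%s.png'%n)[:,:,::-1])
"
```

```text
edges [[249.0, 208.2], [310.0, 190.1]] (np.int64(60), np.float64(0.056845208278472246)) [[313.5, 193.0], [279.7, 232.0]] (np.int64(37), np.float64(0.0538845961082268))
TILT z -0.0333 yaw 97.92
scene-only tilt -0.0312 (np.int64(60), np.float64(0.056845208278472246))
scene-only tilt 0.0531 (np.int64(66), np.float64(0.03992535495244463))
scene-only tilt 0.0542 (np.int64(57), np.float64(0.06595093600207755))
```

Emit:
step_arm --pt "0 0 0 0 8 0 0" --pt "0 0 0 0 15 0 0" --pt "0 0 0 0 20 0 0" --pt "0 0 0 0 22 0 0" --pt "0 0 0 0 24 0 0" --pt "0 0 0 0 25 0 0" --pt "0 0 0 0 26 0 0" --pt "0 0 0 0 26 0 0"

```text
time: 17.5
position: [0.4981, 0.203, 0.0346]
tool_rot: [-3.133, -0.217, -0.0]
ft_force: [0.0, 2.9, -0.3]
grip_width: 0.007
```

```bash
python3 m.py n13
```

```text
t 17.5 pos [0.4981 0.203  0.0346] yaw 7.94 F [ 0.02  2.87 -0.32] q [ 0.2   0.35 -0.72  1.91  0.27  0.98 -2.08] g 0.007
[ 1.608e-01 -1.000e-04  3.460e-02]
edges [[248.0, 208.6], [309.0, 190.2]] (np.int64(62), np.float64(0.07436610210557223)) [[315.2, 191.0], [284.9, 226.0]] (np.int64(36), np.float64(0.06657162070126234))
TILT z -0.0300 yaw 98.00
scene-only tilt -0.0266 (np.int64(62), np.float64(0.07436610210557223))
```

Emit:
step_arm --pt "0 0 0 0 -2 0 0" --pt "0 0 0 0 -5 0 0" --pt "0 0 0 0 -5 0 0" --pt "0 0 0 0 -5 0 0" --pt "0 0 0 0 -5 0 0" --pt "0 0 0 0 -5 0 0" --pt "0 0 0 0 -5 0 0" --pt "0 0 0 0 -5 0 0"

```text
time: 18.6
position: [0.4975, 0.2073, 0.0345]
tool_rot: [3.134, 0.217, 0.0]
ft_force: [-0.6, 0.3, -0.1]
grip_width: 0.01
```

```bash
python3 m.py n14
```

```text
t 18.6 pos [0.4975 0.2073 0.0345] yaw 7.91 F [-0.6   0.31 -0.06] q [ 0.19  0.35 -0.72  1.91  0.27  0.99 -2.09] g 0.01
[ 1.652e-01 -1.000e-04  3.450e-02]
edges [[248.0, 208.6], [309.0, 190.3]] (np.int64(60), np.float64(0.05716900795966313)) [[314.3, 192.0], [284.0, 227.0]] (np.int64(36), np.float64(0.05940084014862956))
TILT z -0.0307 yaw 97.96
scene-only tilt -0.0280 (np.int64(60), np.float64(0.05716900795966313))
```

Emit:
step_arm --pt "0 0 0 0 4 0 0" --pt "0 0 0 0 5.5 0 0" --pt "0 0 0 0 6.5 0 0" --pt "0 0 0 0 7.5 0 0" --pt "0 0 0 0 6 0 0" --pt "0 0 0 0 2 0 0" --pt "0 0 0 0 2 0 0" --pt "0 0 0 0 2 0 0"

```text
time: 19.7
position: [0.4978, 0.2051, 0.0344]
tool_rot: [3.134, 0.216, -0.0]
ft_force: [0.2, -0.2, 0.2]
grip_width: 0.006
```

```bash
python3 m.py n15
```

```text
t 19.7 pos [0.4978 0.2051 0.0344] yaw 7.9 F [ 0.16 -0.19  0.24] q [ 0.19  0.35 -0.72  1.91  0.27  0.99 -2.09] g 0.006
[ 0.163  -0.      0.0344]
edges [[247.0, 209.3], [308.0, 190.5]] (np.int64(62), np.float64(0.06344218809738669)) [[315.8, 191.0], [284.9, 226.0]] (np.int64(36), np.float64(0.0834252305066963))
TILT z -0.0161 yaw 97.72
scene-only tilt -0.0171 (np.int64(62), np.float64(0.06344218809738669))
```

```bash
python3 m.py n16;  python3 -c "
from h import *
a=cv2.imread('pics/sc_n16.png')[:,:,::-1];b=cv2.imread('pics/sd_n16.png')[:,:,::-1]
cv2.imwrite('pics/c12.png',np.hstack([cv2.resize(x,None,fx=2.9,fy=2.9,interpolation=2) for x in (a[150:280,230:365,::-1],b[170:300,210:345,::-1])]))
"
```

```text
t 19.8 pos [0.4978 0.2051 0.0345] yaw 7.9 F [ 0.   -0.13 -0.37] q [ 0.19  0.35 -0.72  1.91  0.27  0.99 -2.09] g 0.007
[ 1.63e-01 -1.00e-04  3.45e-02]
edges [[247.0, 210.5], [308.0, 190.2]] (np.int64(60), np.float64(0.06444400292374837)) [[316.0, 192.0], [284.8, 226.0]] (np.int64(35), np.float64(0.10666628270891733))
TILT z 0.0143 yaw 97.55
scene-only tilt 0.0104 (np.int64(60), np.float64(0.06444400292374837))
```

View pics/c12.png

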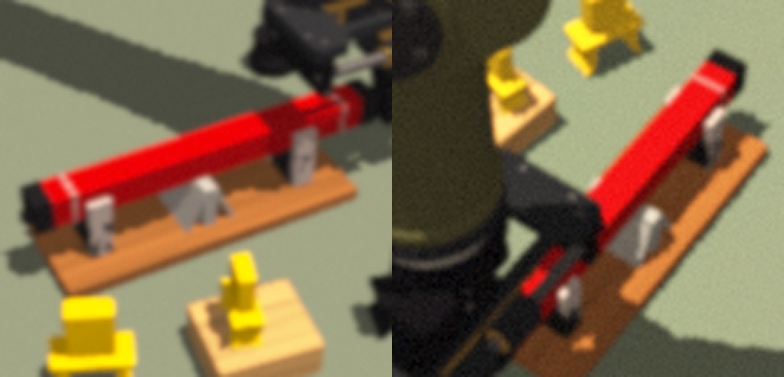

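Emit:
step_arm --pt "0 0 0 0 3 0 0" --pt "0 0 0 0 4.5 0 0" --pt "0 0 0 0 6 0 0" --pt "0 0 0 0 7.5 0 0" --pt "0 0 0 0 9 0 0" --pt "0 0 0 0 8 0 0" --pt "0 0 0 0 0 0 0" --pt "0 0 0 0 -8 0 0"

```text
time: 20.9
position: [0.4966, 0.2134, 0.0344]
tool_rot: [3.134, 0.216, -0.0]
ft_force: [0.4, -0.4, -1.0]
grip_width: 0.004
```

```bash
python3 m.py n17; python3 m.py n18
```

```text
t 20.9 pos [0.4966 0.2134 0.0344] yaw 7.89 F [ 0.43 -0.41 -0.97] q [ 0.18  0.35 -0.72  1.9   0.28  0.99 -2.11] g 0.004
[ 0.1714 -0.      0.0344]
edges [[245.0, 211.5], [307.0, 190.5]] (np.int64(63), np.float64(0.05586375502424479)) [[315.8, 192.0], [282.1, 229.0]] (np.int64(36), np.float64(0.09453049660427733))
TILT z 0.0165 yaw 97.80
scene-only tilt 0.0167 (np.int64(63), np.float64(0.05586375502424479))
t 21.0 pos [0.4963 0.2147 0.0346] yaw 8.02 F [-0.03 -0.37 -0.64] q [ 0.18  0.35 -0.73  1.9   0.28  0.99 -2.1 ] g 0.003
[1.727e-01 1.000e-04 3.460e-02]
edges [[245.0, 211.7], [307.0, 190.5]] (np.int64(63), np.float64(0.05910156093463999)) [[315.8, 192.0], [283.0, 228.0]] (np.int64(36), np.float64(0.09394495712871723))
TILT z 0.0193 yaw 97.83
scene-only tilt 0.0199 (np.int64(63), np.float64(0.05910156093463999))
```

```bash
python3 -c "
from h import *
goto([.53,.03,.30],7.8)"
```

```text
t 21.1 pos [0.4965 0.2135 0.0344] yaw 7.96 F [-0.39 -0.7   0.41] q [ 0.18  0.35 -0.72  1.9   0.28  0.99 -2.1 ] g 0.007
shift mm [   7.7  186.5 -265.5]
turn deg [0.01 0.01 0.16]
```

Emit:
step_arm --pt "0 0 0 0 -5 -30 0" --pt "0 0 0 0 -5 -85 0" --pt "0 0 0 0 15 -140 0" --pt "0 0 0 3 60 -180 0" --pt "0 0 0 6 105 -220 0" --pt "0 0 0 8 150 -250 0" --pt "0 0 0 8 187 -265 0" --pt "0 0 0 8 187 -265 0"

```text
time: 22.1
position: [0.5313, 0.0247, 0.3006]
tool_rot: [3.133, 0.205, 0.003]
ft_force: [-0.4, -0.3, -0.3]
grip_width: 0.008
```

```bash
python3 -c "
from h import *
import h
goto(None)
np.save('w2.npy',optics.get_calibration('wrist'),allow_pickle=True)
a=shot('wrist','w2.png')
crop(a,130,0,410,210,2.85,'c13.png')
h.F0,h.F1=.03,.62
d=tilt('n19');one(cv2.imread('pics/sc_n19.png')[:,:,::-1])
a=cv2.imread('pics/sc_n19.png')[:,:,::-1];b=cv2.imread('pics/sd_n19.png')[:,:,::-1]
cv2.imwrite('pics/c14.png',np.hstack([cv2.resize(x,None,fx=2.9,fy=2.9,interpolation=2) for x in (a[150:280,230:365,::-1],b[170:300,210:345,::-1])]))
"
```

```text
t 22.1 pos [0.5313 0.0247 0.3006] yaw 7.49 F [-0.42 -0.28 -0.26] q [ 0.51  0.07 -0.64  1.6   0.05  1.48 -1.57] g 0.008
edges [[245.0, 210.9], [307.0, 191.0]] (np.int64(63), np.float64(0.06661174721705267)) [[315.7, 192.0], [268.1, 245.0]] (np.int64(46), np.float64(0.07464486575109969))
TILT z -0.0009 yaw 97.68
scene-only tilt -0.0026 (np.int64(63), np.float64(0.06661174721705267))
```

View pics/c13.png

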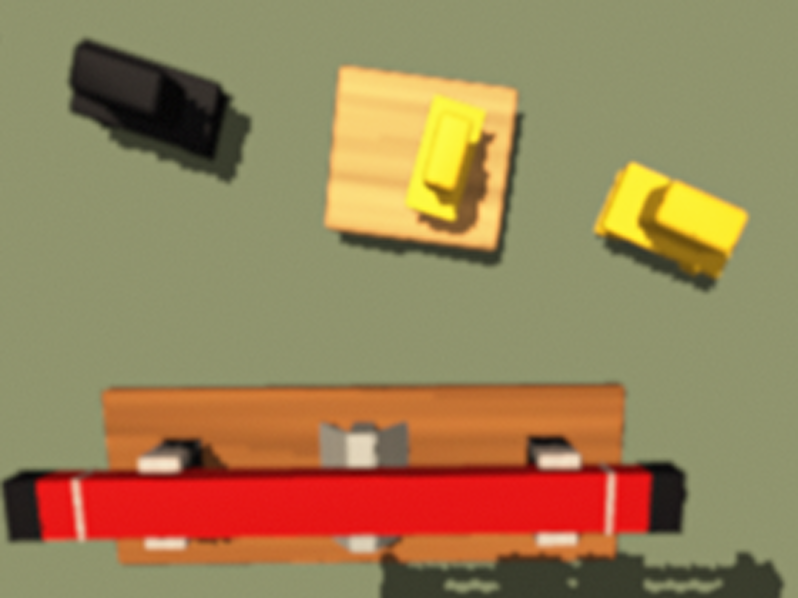

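View pics/c14.png

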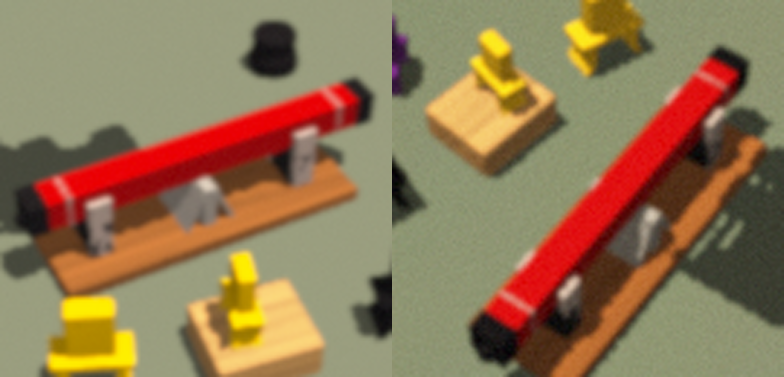

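```bash
python3 - <<'E'
from h import *
import h
a=[cv2.imread('pics/%s_n19.png'%k)[:,:,::-1] for k in('sc','sd')]
h.F0,h.F1=.03,1.; tilt2(*a); h.F0,h.F1=.38,1.; tilt2(*a)
crop(a[0],290,220,350,285,9,'c15.png');crop(a[1],220,170,270,235,9,'c16.png')
w=cv2.imread('pics/w2.png')[:,:,::-1]; crop(w,235,15,325,95,8.5,'c17.png')
i1=cv2.imread('pics/c15.png');i2=cv2.imread('pics/c16.png');H=585
cv2.imwrite('pics/c18.png',np.hstack([i1[:H],i2[:H]])[:, :800] if i1.shape[1]+i2.shape[1]<=990 else i1)
c=np.load('w2.npy',allow_pickle=True).item()
f=lambda x,y:(130+x/2.85-.3,0+y/2.85-.3)
for z,p in [(.069,(37,505)),(.069,(650,498)),(.055,(5,508)),(.055,(686,497)),(.045,(361,430)),(.045,(362,550))]: print(p,st(onz(c,*f(*p),z)))
E
```

```text
edges [[245.0, 211.0], [350.0, 176.8]] (np.int64(103), np.float64(0.06440095369615818)) [[315.6, 192.0], [235.2, 282.0]] (np.int64(71), np.float64(0.08637639440394797))
TILT z 0.0009 yaw 97.89
edges [[284.0, 198.5], [350.0, 176.6]] (np.int64(63), np.float64(0.044306790349702814)) [[285.1, 226.0], [235.4, 282.0]] (np.int64(39), np.float64(0.06568845636021646))
TILT z 0.0031 yaw 98.13
(37, 505) [ 0.1275 -0.0015  0.069 ]
(650, 498) [-0.1151 -0.0027  0.069 ]
(5, 508) [0.146  0.0029 0.055 ]
(686, 497) [-0.1331  0.0002  0.055 ]
(361, 430) [-0.0002 -0.0266  0.045 ]
(362, 550) [0.0004 0.0246 0.045 ]
```

View pics/c17.png

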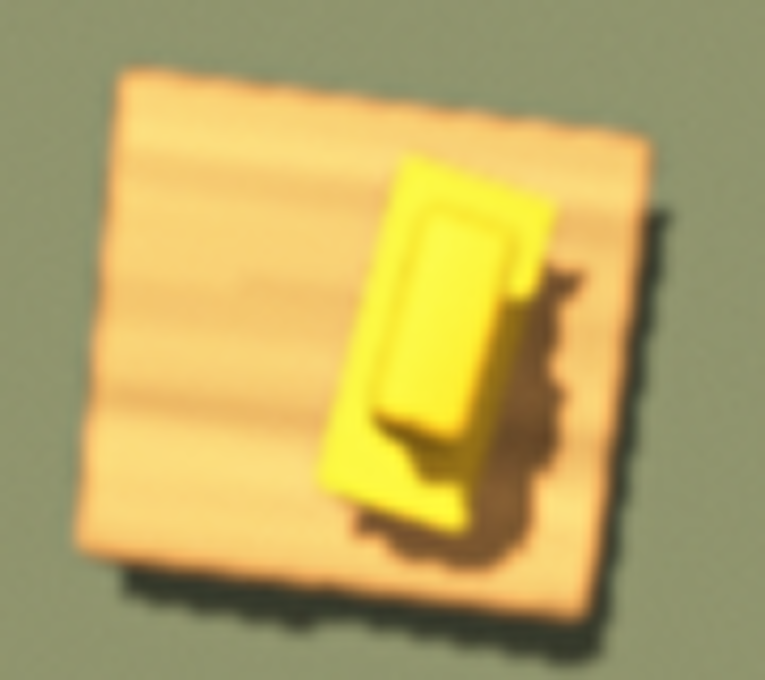

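View pics/c15.png

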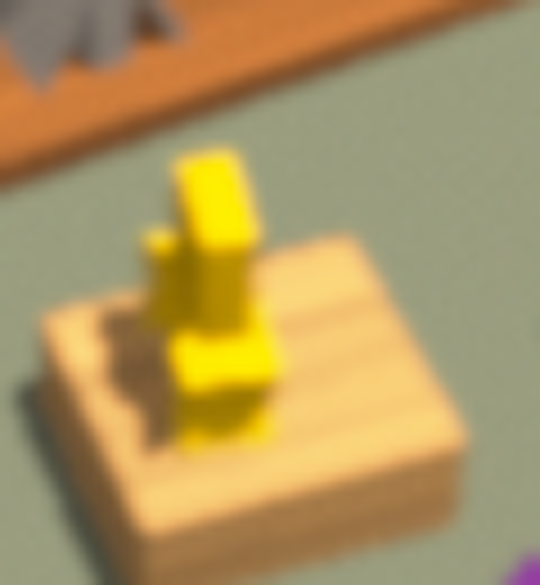

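View pics/c16.png

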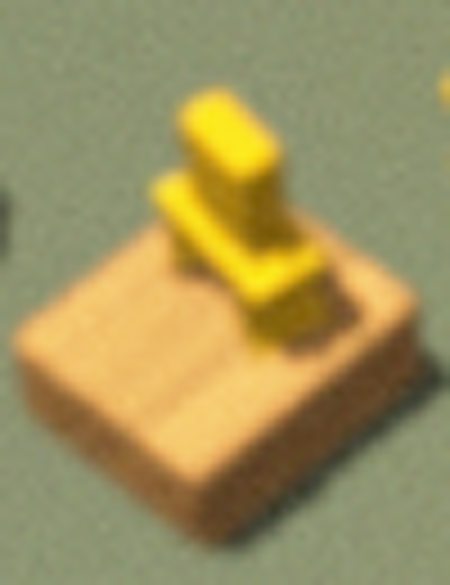

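```bash
python3 - <<'E'
from h import *
c=np.load('w2.npy',allow_pickle=True).item();S=optics.get_calibration('scene');D=optics.get_calibration('side')
g=lambda x,y:(235+x/8.5-.45,15+y/8.5-.45)
sc=(290+218/9-.45,220+200/9-.45);sd=(220+231/9-.45,170+135/9-.45)
print('3 view',tri([(c,*g(443,323)),(S,*sc),(D,*sd)]))
print('w+side',tri([(c,*g(443,323)),(D,*sd)])[0],'w+sc',tri([(c,*g(443,323)),(S,*sc)])[0])
print('wrist z=.083',onz(c,*g(443,323),.083))
F=[onz(c,*g(*p),.083) for p in [(425,207),(508,232),(462,440),(375,415)]]
R=[onz(c,*g(*p),.053) for p in [(400,150),(558,205),(468,533),(318,485)]]
for n,Q in(('fin',F),('roof',R)):
    Q=np.array(Q); print(n,Q.mean(0).round(4),[round(np.linalg.norm(Q[i]-Q[(i+1)%4])*1000,1) for i in range(4)])
    for d in (Q[0]-Q[3],Q[1]-Q[2],): print(' long dir deg',np.degrees(np.arctan2(d[1],d[0])))
    for d in (Q[1]-Q[0],Q[2]-Q[3]): print(' short dir deg',np.degrees(np.arctan2(d[1],d[0])))
P=[onz(c,*g(*p),.028) for p in [(122,70),(655,140),(590,618),(77,548)]];print('park',np.mean(P,0).round(4),[round(np.linalg.norm(P[i]-P[(i+1)%4])*1000,1) for i in range(4)])
# park top height check: triangulate a corner: wrist (77,548) = nearest robot/left corner
print('park corner',tri([(c,*g(590,618)),(S,290+40/9-.45,220+318/9-.45),]),tri([(c,*g(77,548)),(D,220+195/9-.45,170+480/9-.45)]), tri([(c,*g(122,70)),(S,290+465/9-.45,220+440/9-.45)]))
E
```

```text
3 view (array([0.6519903 , 0.02722432, 0.08225543]), [np.float64(0.0002787703690350533), np.float64(0.00013406605284016975), np.float64(0.0003909125932661955)])
w+side [0.65184661 0.02725686 0.08255234] w+sc [0.6520687  0.02740097 0.08214061]
wrist z=.083 [0.65201852 0.02750121 0.083     ]
fin [0.6518 0.0276 0.083 ] [np.float64(9.9), np.float64(22.8), np.float64(10.5), np.float64(22.9)]
 long dir deg -6.818939543678743
 long dir deg -5.200779639614945
 short dir deg -97.9293076216734
 short dir deg -97.55218906987452
roof [0.6522 0.0274 0.053 ] [np.float64(20.5), np.float64(39.6), np.float64(19.9), np.float64(39.9)]
 long dir deg -7.285424695521523
 long dir deg -8.102806057505399
 short dir deg -100.10229974497007
 short dir deg -99.29465816825963
park [0.6528 0.0365 0.028 ] [np.float64(69.7), np.float64(59.5), np.float64(70.1), np.float64(58.8)]
park corner (array([0.62331796, 0.00126738, 0.02722294]), [np.float64(0.000110721441598813), np.float64(0.00011072144159880386)]) (array([0.62288765, 0.07096631, 0.0288363 ]), [np.float64(0.0004145250952013574), np.float64(0.0004145250952014296)]) (array([0.68172409, 0.07105345, 0.02798608]), [np.float64(0.0006075801877607007), np.float64(0.0006075801877606714)])
```

```bash
python3 -c "
from h import *
goto([.652,.0273,.057],-8)"
```

```text
t 22.25 pos [0.5299 0.0302 0.2991] yaw 7.98 F [0.01 0.95 0.12] q [ 0.51  0.07 -0.64  1.6   0.04  1.48 -1.57] g 0.005
shift mm [120.7  19.9 242. ]
turn deg [-0.02  0.05 15.98]
```

Emit:
step_arm --pt "0 0 4 35 6 35 40" --pt "0 0 8 70 12 75 40" --pt "0 0 12 105 18 115 40" --pt "0 0 16 121 20 150 40" --pt "0 0 16 121 20 170 40" --pt "0 0 16 121 20 195 40" --pt "0 0 16 121 20 220 40" --pt "0 0 16 121 20 230 40"

```text
time: 23.25
position: [0.6514, 0.0269, 0.0685]
tool_rot: [3.134, -0.218, -0.003]
ft_force: [-0.0, -0.6, 0.8]
grip_width: 0.463
```

```bash
python3 -c "
from h import *
goto([.652,.0273,.0565],-8)
a=shot('scene','sc_g1.png'); b=shot('side','sd_g1.png')
cv2.imwrite('pics/c19.png',np.hstack([cv2.resize(x,None,fx=2.5,fy=2.5,interpolation=2) for x in (a[170:330,240:400,::-1],b[120:280,170:330,::-1])]))
goto([.652,.0273,.0565],-8)
"
```

```text
t 23.25 pos [0.6514 0.0269 0.0685] yaw -7.95 F [-0.02 -0.61  0.81] q [ 0.35  0.5  -0.57  1.6   0.29  1.13 -1.99] g 0.463
shift mm [ 0.6 -0.5 12. ]
turn deg [0.01 0.12 0.05]
t 23.35 pos [0.6519 0.0266 0.069 ] yaw -8.0 F [-0.39 -0.73  0.65] q [ 0.35  0.5  -0.57  1.6   0.29  1.13 -1.99] g 0.459
shift mm [ 0.  -0.7 12.5]
turn deg [ 0.01  0.09 -0.  ]
```

View pics/c19.png

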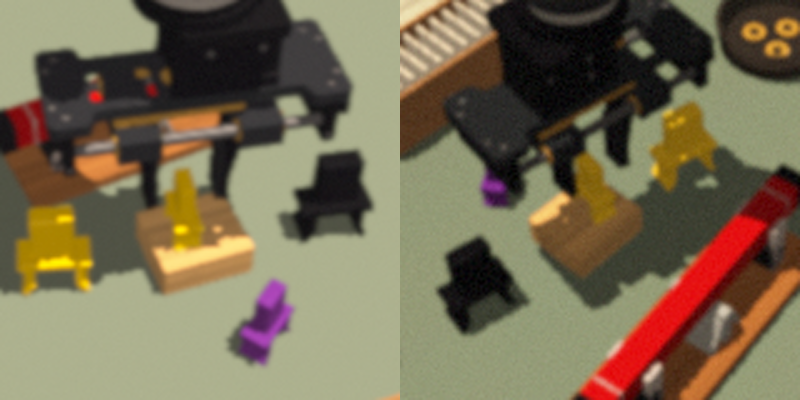

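Emit:
step_arm --pt "0 0 0 0 -0.7 6 40" --pt "0 0 0 0 -0.7 12 40" --pt "0 0 0 0 -0.7 12 25" --pt "0 0 0 0 -0.7 12 5" --pt "0 0 0 0 -0.7 12 5" --pt "0 0 0 0 -0.7 12 5" --pt "0 0 0 0 -0.7 12 5" --pt "0 0 0 0 -0.7 12 5" --newtons 30

```text
time: 24.35
position: [0.6531, 0.0267, 0.0577]
tool_rot: [3.134, -0.222, 0.0]
ft_force: [0.1, -0.1, 1.1]
grip_width: 0.132
```

Emit:
step_arm --pt "0 0 0 0 0 0 5" --pt "0 0 0 0 0 -8 5" --pt "0 0 0 0 0 -25 5" --pt "0 0 0 0 0 -50 5" --pt "0 0 0 0 0 -80 5" --pt "0 0 0 0 0 -100 5" --pt "0 0 0 0 0 -100 5" --pt "0 0 0 0 0 -100 5"

```text
time: 25.35
position: [0.6524, 0.0265, 0.1566]
tool_rot: [3.133, -0.222, -0.002]
ft_force: [-0.5, -0.1, -0.2]
grip_width: 0.137
```

```bash
python3 -c "
from h import *
goto(fromst(0,0,.157),7.8)
np.save('w3.npy',optics.get_calibration('wrist'),allow_pickle=True)
a=shot('wrist','w3.png'); b=shot('scene','sc_g2.png');e=shot('side','sd_g2.png')
cv2.imwrite('pics/c20.png',np.hstack([cv2.resize(x,None,fx=2,fy=2,interpolation=2) for x in (a[150:350,180:380,::-1],b[130:330,220:420,::-1])]))
goto(fromst(0,0,.157),7.8)
import h; h.F0,h.F1=.03,1; tilt2(b,e)
"
```

```text
t 25.35 pos [0.6524 0.0265 0.1566] yaw -8.1 F [-0.54 -0.1  -0.16] q [ 0.37  0.43 -0.59  1.51  0.24  1.28 -1.96] g 0.137
shift mm [-133.7    1.7   -0.2]
turn deg [  0.02   0.09 -15.9 ]
t 25.5 pos [0.6522 0.0265 0.1561] yaw -8.09 F [-0.16 -0.87 -0.5 ] q [ 0.37  0.43 -0.59  1.51  0.24  1.28 -1.96] g 0.132
shift mm [-133.5    1.7   -0.6]
turn deg [  0.     0.14 -15.89]
edges [[245.0, 211.4], [302.0, 192.5]] (np.int64(45), np.float64(0.02671236230961933)) [[308.9, 199.0], [234.5, 283.0]] (np.int64(61), np.float64(0.07504855815472719))
TILT z 0.0023 yaw 98.20
```

View pics/c20.png

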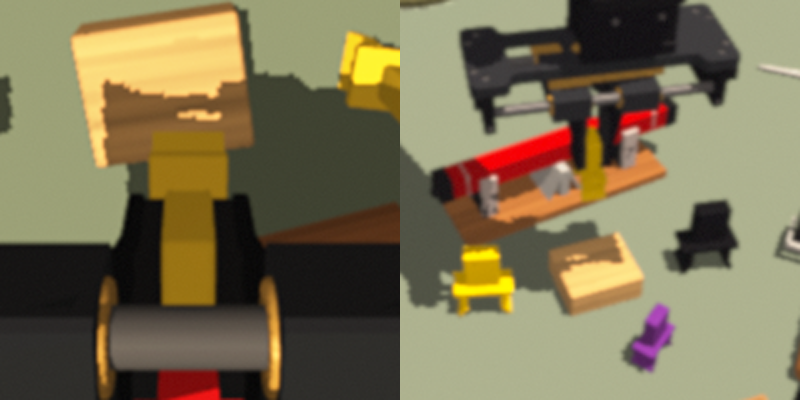

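```bash
python3 -c "
from h import *
goto(fromst(0,-.001,.115),7.8)"
```

```text
t 25.5 pos [0.6522 0.0265 0.1561] yaw -8.09 F [-0.16 -0.87 -0.5 ] q [ 0.37  0.43 -0.59  1.51  0.24  1.28 -1.96] g 0.132
shift mm [-132.4    1.5   41.4]
turn deg [  0.     0.14 -15.89]
```

Emit:
step_arm --pt "0 0 -2 -20 0 0 5" --pt "0 0 -4 -40 0 0 5" --pt "0 0 -6 -60 0 0 5" --pt "0 0 -8 -80 0 0 5" --pt "0 0 -11 -100 1 0 5" --pt "0 0 -14 -120 2 0 5" --pt "0 0 -16 -132 2 10 5" --pt "0 0 -16 -132 2 25 5"

```text
time: 26.5
position: [0.5216, 0.0433, 0.1319]
tool_rot: [3.133, 0.216, 0.0]
ft_force: [-0.3, 0.0, 0.1]
grip_width: 0.133
```

```bash
python3 -c "
from h import *
goto(fromst(0,-.001,.115),7.8);print(st(ctrl.get_state()['position']))
np.save('w4.npy',optics.get_calibration('wrist'),allow_pickle=True)
a=shot('wrist','w4.png'); b=shot('scene','sc_g3.png');e=shot('side','sd_g3.png')
goto(fromst(0,-.001,.115),7.8);print(st(ctrl.get_state()['position']))
cv2.imwrite('pics/c21.png',np.hstack([cv2.resize(x,None,fx=3,fy=3,interpolation=2) for x in (b[140:260,230:360,::-1],e[170:290,210:340,::-1])]))
crop(a,140,150,420,350,2.85,'c22.png')
"
```

```text
t 26.5 pos [0.5216 0.0433 0.1319] yaw 7.9 F [-0.27  0.03  0.11] q [ 0.5   0.17 -0.68  1.86  0.12  1.15 -1.66] g 0.133
shift mm [-0.7 -0.6 16.9]
turn deg [ 0.05 -0.01  0.1 ]
[-0.0006 -0.0017  0.1319]
t 26.65 pos [0.5215 0.0431 0.1312] yaw 7.87 F [0.62 0.23 0.5 ] q [ 0.5   0.17 -0.68  1.86  0.12  1.15 -1.66] g 0.137
shift mm [-0.6 -0.8 16.2]
turn deg [-0.04  0.13  0.07]
[-0.0008 -0.0016  0.1312]
```

View pics/c21.png

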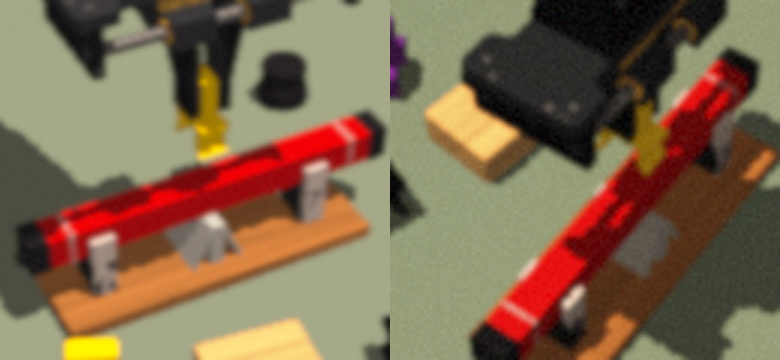

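View pics/c22.png

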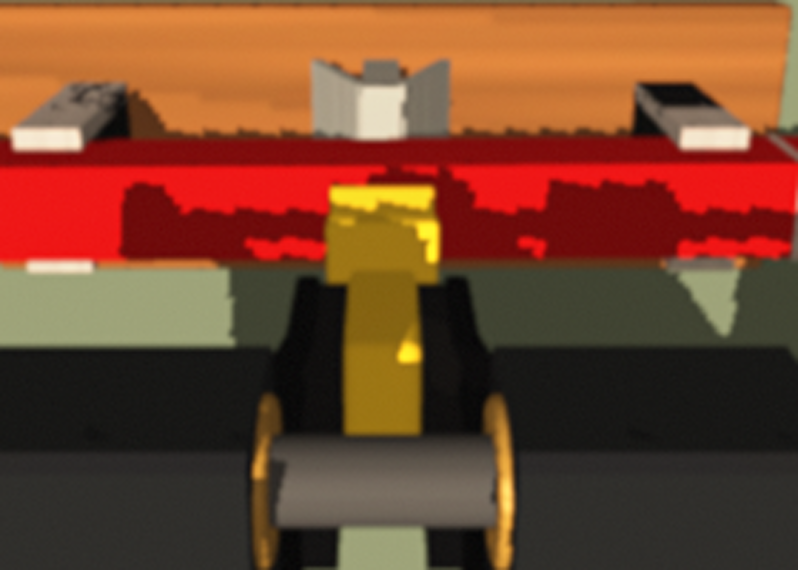

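```bash
python3 - <<'E'
from h import *
c=np.load('w4.npy',allow_pickle=True).item()
f=lambda x,y:(140+x/2.85-.3,150+y/2.85-.3)
for n,z,p in [('lip bottom front',.102,(384,187)),('roof front L',.127,(326,215)),('roof front R',.127,(440,215)),('rooffrontL20',.122,(326,215)),('knife L',.045,(358,85)),('knife R',.045,(408,85)),('top edge front L',.069,(100,165)),('top edge front R',.069,(700,165)),('back L',.069,(100,262)),('back R',.069,(700,262))]: print(n,st(onz(c,*f(*p),z)))
print(st(ctrl.get_state()['position']))
E
```

```text
lip bottom front [-0.0007 -0.0182  0.102 ]
roof front L [ 0.0096 -0.0218  0.127 ]
roof front R [-0.0105 -0.0218  0.127 ]
rooffrontL20 [ 0.0099 -0.0198  0.122 ]
knife L [ 0.0057 -0.0253  0.045 ]
knife R [-0.0069 -0.0253  0.045 ]
top edge front L [ 0.0654 -0.0119  0.069 ]
top edge front R [-0.0745 -0.012   0.069 ]
back L [0.0675 0.0126 0.069 ]
back R [-0.0768  0.0126  0.069 ]
[-0.0008 -0.0016  0.1312]
```

Emit:
step_arm --pt "0 0 0 -1 -0.5 5 5" --pt "0 0 0 -2 -0.5 12 5" --pt "0 0 0 -2 -0.5 19 5" --pt "0 0 0 -2 -0.5 26 5" --pt "0 0 0 -2 -0.5 31 5" --pt "0 0 0 -2 -0.5 34 5" --pt "0 0 0 -2 -0.5 36 5" --pt "0 0 0 -2 -0.5 36 5"

```text
time: 27.65
position: [0.52, 0.0435, 0.0965]
tool_rot: [3.134, 0.217, -0.0]
ft_force: [-0.3, 0.1, -0.7]
grip_width: 0.136
```

```bash
cat > p.py <<'E'
import sys
from h import *
goto(None);print(st(ctrl.get_state()['position']))
E
python3 p.py; python3 -c "
from h import *
a=shot('wrist','w5.png'); b=shot('scene','sc_g4.png')
cv2.imwrite('pics/c23.png',np.hstack([cv2.resize(x,None,fx=3,fy=3,interpolation=2) for x in (b[140:260,230:360,::-1],a[150:270,200:330,::-1])]))
goto(None)"
```

```text
t 27.65 pos [0.52   0.0435 0.0965] yaw 7.91 F [-0.27  0.13 -0.74] q [ 0.48  0.21 -0.68  1.9   0.15  1.08 -1.69] g 0.136
[-0.0002 -0.0002  0.0965]
t 27.75 pos [0.5202 0.0435 0.0967] yaw 7.91 F [ 0.48 -0.75 -0.88] q [ 0.48  0.21 -0.68  1.9   0.15  1.08 -1.69] g 0.137
```

View pics/c23.png

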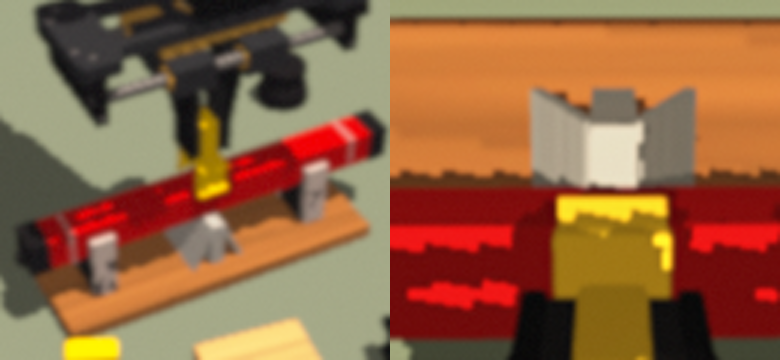

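Emit:
step_arm --pt "0 0 0 0 0 1 5" --pt "0 0 0 0 0 2 5" --pt "0 0 0 0 0 3 5" --pt "0 0 0 0 0 4 5" --pt "0 0 0 0 0 5 5" --pt "0 0 0 0 0 6 5" --pt "0 0 0 0 0 6 5" --pt "0 0 0 0 0 6 5"

```text
time: 28.75
position: [0.5203, 0.0435, 0.0907]
tool_rot: [3.134, 0.217, 0.001]
ft_force: [0.8, -0.1, 1.1]
grip_width: 0.136
```

```bash
python3 p.py
```

```text
t 28.75 pos [0.5203 0.0435 0.0907] yaw 7.91 F [ 0.83 -0.06  1.06] q [ 0.48  0.22 -0.68  1.9   0.15  1.07 -1.69] g 0.136
[-0.0001 -0.0005  0.0907]
```

Contact is just starting, so I'll press on slowly.

Emit:
step_arm --pt "0 0 0 0 0 0.5 5" --pt "0 0 0 0 0 1 5" --pt "0 0 0 0 0 1.5 5" --pt "0 0 0 0 0 2 5" --pt "0 0 0 0 0 2.5 5" --pt "0 0 0 0 0 3 5" --pt "0 0 0 0 0 3 5" --pt "0 0 0 0 0 3 5"

```text
time: 29.75
position: [0.52, 0.0435, 0.0875]
tool_rot: [3.134, 0.217, 0.0]
ft_force: [2.3, 0.3, 1.4]
grip_width: 0.134
```

```bash
python3 p.py
```

```text
t 29.75 pos [0.52   0.0435 0.0875] yaw 7.91 F [2.3  0.27 1.36] q [ 0.48  0.22 -0.68  1.91  0.16  1.07 -1.69] g 0.134
[-0.0001 -0.0002  0.0875]
```

Emit:
step_arm --pt "0 0 0 0.3 0 0.5 5" --pt "0 0 0 0.6 0 1 5" --pt "0 0 0 0.6 0 1.5 5" --pt "0 0 0 0.6 0 2 5" --pt "0 0 0 0.6 0 2.5 5" --pt "0 0 0 0.6 0 3 5" --pt "0 0 0 0.6 0 3 5" --pt "0 0 0 0.6 0 3 5"

```text
time: 30.75
position: [0.5205, 0.0436, 0.0844]
tool_rot: [3.134, 0.217, -0.0]
ft_force: [0.4, -0.4, 1.3]
grip_width: 0.134
```

```bash
python3 p.py
```

```text
t 30.75 pos [0.5205 0.0436 0.0844] yaw 7.91 F [ 0.38 -0.45  1.33] q [ 0.48  0.23 -0.67  1.91  0.16  1.06 -1.7 ] g 0.134
[-0.0001 -0.0006  0.0844]
```

Emit:
step_arm --pt "0 0 0 0 0 0.7 5" --pt "0 0 0 0 0 1.4 5" --pt "0 0 0 0 0 2.1 5" --pt "0 0 0 0 0 2.8 5" --pt "0 0 0 0 0 3.4 5" --pt "0 0 0 0 0 4 5" --pt "0 0 0 0 0 4 5" --pt "0 0 0 0 0 4 5"

```text
time: 31.75
position: [0.5205, 0.0436, 0.0804]
tool_rot: [3.134, 0.217, -0.0]
ft_force: [1.2, 0.8, 0.1]
grip_width: 0.136
```

```bash
python3 p.py
```

```text
t 31.75 pos [0.5205 0.0436 0.0804] yaw 7.91 F [1.22 0.81 0.05] q [ 0.48  0.23 -0.67  1.91  0.17  1.05 -1.7 ] g 0.136
[-0.0001 -0.0007  0.0804]
```

Emit:
step_arm --pt "0 0 0 0 0 0.2 5" --pt "0 0 0 0 0 0.4 5" --pt "0 0 0 0 0 0.6 5" --pt "0 0 0 0 0 0.8 5" --pt "0 0 0 0 0 1 5" --pt "0 0 0 0 0 1 5" --pt "0 0 0 0 0 1 5" --pt "0 0 0 0 0 1 5"

```text
time: 32.75
position: [0.5206, 0.0436, 0.0795]
tool_rot: [3.134, 0.217, -0.0]
ft_force: [1.1, 0.1, 1.9]
grip_width: 0.131
```

```bash
python3 p.py
```

```text
t 32.75 pos [0.5206 0.0436 0.0795] yaw 7.91 F [1.05 0.08 1.89] q [ 0.48  0.23 -0.67  1.91  0.17  1.05 -1.7 ] g 0.131
[-0.0001 -0.0007  0.0795]
```

Emit:
step_arm --pt "0 0 0 0 0 0.2 5" --pt "0 0 0 0 0 0.4 5" --pt "0 0 0 0 0 0.6 5" --pt "0 0 0 0 0 0.8 5" --pt "0 0 0 0 0 0.8 5" --pt "0 0 0 0 0 0.8 5" --pt "0 0 0 0 0 0.8 5" --pt "0 0 0 0 0 0.8 5"

```text
time: 33.75
position: [0.5206, 0.0436, 0.0787]
tool_rot: [3.134, 0.217, -0.0]
ft_force: [0.8, 0.3, 1.9]
grip_width: 0.134
```

```bash
python3 p.py
```

```text
t 33.75 pos [0.5206 0.0436 0.0787] yaw 7.91 F [0.76 0.29 1.94] q [ 0.48  0.23 -0.67  1.91  0.17  1.05 -1.7 ] g 0.134
[-0.0001 -0.0008  0.0787]
```

Emit:
step_arm --pt "0 0 0 0 0 0.2 5" --pt "0 0 0 0 0 0.4 5" --pt "0 0 0 0 0 0.6 5" --pt "0 0 0 0 0 0.8 5" --pt "0 0 0 0 0 0.8 5" --pt "0 0 0 0 0 0.8 5" --pt "0 0 0 0 0 0.8 5" --pt "0 0 0 0 0 0.8 5"

```text
time: 34.75
position: [0.5207, 0.0436, 0.0787]
tool_rot: [3.134, 0.217, 0.0]
ft_force: [-1.9, 0.6, 7.5]
grip_width: 0.138
```

```bash
python3 p.py
```

```text
t 34.75 pos [0.5207 0.0436 0.0787] yaw 7.91 F [-1.89  0.63  7.54] q [ 0.47  0.23 -0.67  1.91  0.17  1.05 -1.7 ] g 0.138
[-0.0001 -0.0009  0.0787]
```

Emit:
step_arm --pt "0 0 0 0 0 0.1 5" --pt "0 0 0 0 0 0.2 5" --pt "0 0 0 0 0 0.3 5" --pt "0 0 0 0 0 0.4 5" --pt "0 0 0 0 0 0.4 5" --pt "0 0 0 0 0 0.4 5" --pt "0 0 0 0 0 0.4 5" --pt "0 0 0 0 0 0.4 5"

```text
time: 35.75
position: [0.5207, 0.0437, 0.0786]
tool_rot: [3.133, 0.217, 0.0]
ft_force: [-2.1, -0.3, 10.5]
grip_width: 0.138
```

```bash
python3 p.py
```

```text
t 35.75 pos [0.5207 0.0437 0.0786] yaw 7.91 F [-2.09 -0.34 10.46] q [ 0.47  0.23 -0.67  1.91  0.17  1.05 -1.7 ] g 0.138
[-0.0001 -0.0009  0.0786]
```

Emit:
step_arm --pt "0 0 0 0 0 -0.5 5" --pt "0 0 0 0 0 -1 5" --pt "0 0 0 0 0 -1 5" --pt "0 0 0 0 0 -1 5" --pt "0 0 0 0 0 -1 14" --pt "0 0 0 0 0 -1 18" --pt "0 0 0 0 0 -1 26" --pt "0 0 0 0 0 -1 36" --newtons 5

```text
time: 36.75
position: [0.5204, 0.0435, 0.0783]
tool_rot: [3.134, 0.217, -0.001]
ft_force: [0.9, -0.1, -1.5]
grip_width: 0.337
```

```bash
python3 p.py
```

```text
t 36.75 pos [0.5204 0.0435 0.0783] yaw 7.91 F [ 0.88 -0.07 -1.48] q [ 0.48  0.24 -0.67  1.91  0.17  1.05 -1.7 ] g 0.337
[-0.0002 -0.0006  0.0783]
```

Opened to about 29 mm. I'll let it finish opening, then rise straight up.

Emit:
step_arm --pt "0 0 0 0 0 0 40" --pt "0 0 0 0 0 0 40" --pt "0 0 0 0 0 -10 40" --pt "0 0 0 0 0 -30 40" --pt "0 0 0 0 0 -60 40" --pt "0 0 0 0 0 -110 40" --pt "0 0 0 0 0 -160 40" --pt "0 0 0 0 0 -200 40"

```text
time: 37.75
position: [0.5209, 0.0439, 0.2816]
tool_rot: [3.133, 0.217, 0.004]
ft_force: [0.6, -0.1, -0.5]
grip_width: 0.461
```

Emit:
step_arm --pt "0 0 0 -10 0 -15 40" --pt "0 0 0 -15 0 -20 40" --pt "0 0 0 -20 0 -20 40" --pt "0 0 0 -30 0 -20 40" --pt "0 0 0 -40 0 -20 40" --pt "0 0 0 -40 0 -20 40" --pt "0 0 0 -40 0 -20 40" --pt "0 0 0 -40 0 -20 40"

```text
time: 38.75
position: [0.4812, 0.0381, 0.2985]
tool_rot: [-3.134, -0.217, -0.0]
ft_force: [0.7, 0.3, -0.4]
grip_width: 0.454
```

```bash
python3 p.py; python3 -c "
from h import *
import h
h.F0,h.F1=.03,1
np.save('w6.npy',optics.get_calibration('wrist'),allow_pickle=True)
w=shot('wrist','w6.png'); tilt('f1')
a=cv2.imread('pics/sc_f1.png')[:,:,::-1];b=cv2.imread('pics/sd_f1.png')[:,:,::-1]
cv2.imwrite('pics/c24.png',np.hstack([cv2.resize(x,None,fx=2.9,fy=2.9,interpolation=2) for x in (a[150:280,230:365,::-1],b[160:290,210:345,::-1])]))
crop(w,130,30,410,230,2.85,'c25.png')
"
```

```text
t 38.75 pos [0.4812 0.0381 0.2985] yaw 7.91 F [ 0.65  0.28 -0.44] q [ 0.56 -0.05 -0.66  1.71 -0.03  1.47 -1.53] g 0.454
[-2.000e-04  3.900e-02  2.985e-01]
edges [[252.0, 238.2], [347.0, 204.6]] (np.int64(50), np.float64(0.544193686176672)) [[278.8, 233.0], [234.4, 283.0]] (np.int64(34), np.float64(0.06328315922350793))
TILT z 0.0001 yaw 98.07
```

View pics/c24.png

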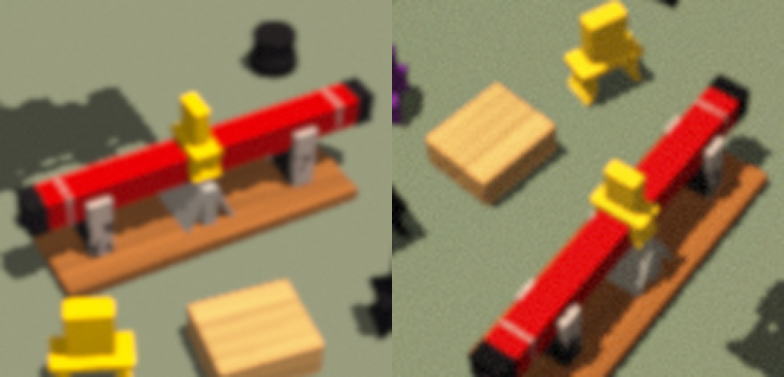

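View pics/c25.png

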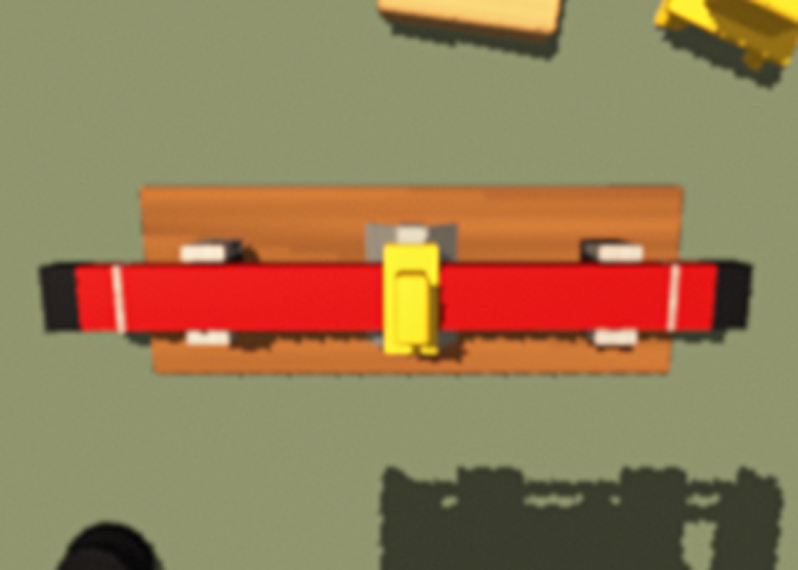

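```bash
python3 - <<'E'
from h import *
def ends(im,cam):
    a=im.astype(float); sig=cv2.GaussianBlur(a[...,0]-np.maximum(a[...,1],a[...,2]),(3,3),0); m=sig>70
    if cam=='sc': cols=[246,256,266,276,325,335,345]; return [round(v-(sig[v,u]-70)/(sig[v,u]-sig[v-1,u]),2) for u in cols for v in [150+np.where(m[150:260,u])[0][0]]]
    rows=[196,202,208,250,260,270,280]; return [round(u-(sig[v,u]-70)/(sig[v,u]-sig[v,u-1]),2) for v in rows for u in [200+np.where(m[v,200:340])[0][0]]]
shot('scene','sc_f2.png');shot('side','sd_f2.png')
for k in('sc','sd'):
    for n in('n19','f1','f2'): print(k,n,[float(x) for x in ends(cv2.imread('pics/%s_%s.png'%(k,n))[:,:,::-1],k)])
c=np.load('w6.npy',allow_pickle=True).item(); f=lambda x,y:(130+x/2.85-.3,30+y/2.85-.3)
for n,z,p in [('roof L',.074,(384,300)),('roof R',.074,(439,300)),('knife',.045,(396,235)),('knife',.045,(428,235)),('tipb',.056,(40,297)),('tipa',.056,(752,297))]: print(n,st(onz(c,*f(*p),z)))
E
```

```text
sc n19 [210.63, 207.35, 204.09, 200.85, 184.88, 181.53, 178.26]
sc f1 [211.07, 207.68, 204.08, 201.16, 184.9, 181.55, 178.26]
sc f2 [211.08, 207.68, 204.08, 201.16, 184.91, 181.55, 178.27]
sd n19 [312.31, 306.78, 301.2, 263.69, 255.52, 246.36, 245.22]
sd f1 [312.42, 306.87, 301.17, 263.65, 255.41, 246.25, 245.16]
sd f2 [312.42, 306.9, 301.19, 263.64, 255.43, 246.32, 245.17]
roof L [0.0102 0.0002 0.074 ]
roof R [-0.0104  0.0001  0.074 ]
knife [ 0.006  -0.0218  0.045 ]
knife [-0.0066 -0.0218  0.045 ]
tipb [0.1456 0.0013 0.056 ]
tipa [-0.1337  0.001   0.056 ]
```

The tube's edges sit within 0.4 px of where they were when it balanced by itself. The clip is centred on the knife edge and nothing is moving, so I'm handing the job in.

```bash
python3 -c "
from bench import ctrl
print(ctrl.close_job(), ctrl.get_state()['time'])"
```

```text
the job is handed in; nothing more can be done
the job is handed in; nothing more can be done
```

The job is handed in after about 39 s: the tube balances level by itself on the knife edge, with the yellow clip pressed home above it.

**Balancing:** I nudged the tube's -x end with 2 to 3 N. It tipped over to the +x side on that pass, so I nudged it back about 6 mm from the +x end until it stayed level untouched. Measured tilt was about 0.001 rad, and the tube's middle sits about 6 mm to the +x side of the knife edge.

**Clip:** I took the smaller yellow clip from the block by its fin and set it astride the tube. It met a firm stop at 10.5 N, then I took the pressure off and let go.

**Last checks:**
- The clip's centre is within about 0.2 mm of the knife edge along the tube.
- The tube's edges are within 0.45 px of where they were before the clip went on. Two later pictures match each other to 0.1 px, so nothing is moving.
- The bystanders that showed in the last pictures looked unmoved, and the arm is well clear. I did not check every one separately.

**What disagreed:**
- The automatic tilt fit was unreliable after the clip went on, because the clip breaks the red outline in the scene picture. I used the edge comparison above for the final check instead.
- With the gripper's shadow on the tube, the same fit read up to about 0.02 rad off, so I judged level from the unshadowed pictures.

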